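Hang up the ear defenders and sign them in

ROBOT

A 7-joint arm with a two-finger parallel gripper is mounted at the origin on the work surface. World frame = base frame: x ahead of the robot, y to its left, z up, the work surface at z = 0. Lengths are in m, angles in rad, forces in N, time in s.
With the tool pointing down it reaches from about 0.425 to 0.925 m from the base axis. Payload 6.8 kg.
Tool frame: the origin (TCP) lies on the centre line of the jaws, within the pads' length; the fingertips stand 25 mm ahead of it and the grasp point (between the pads) lies 6 mm ahead of it; z points along the fingers, y is the direction in which the jaws open and shut (so a half turn about z gives the same grasp; the last joint's range is limited). The gripper opens to 85 mm and grips with 20 to 120 N. Pads are 22 mm wide; open, the fingers measure 114 mm over their backs; the gripper's body (76 mm by 85 mm) begins 54 mm behind the grasp point. The pads swing forward as they close: fully open they stand 13 mm farther back than shut.
Start: joints at [-1.241, 0.477, 0.022, 1.555, -0.011, 1.109, -0.083], TCP at [0.286, 0.611, 0.256] pointing down, gripper open.
Joint ranges: [-2.96, 2.96], [-0.34, 2.1], [-1.41, 1.46], [0.24, 2.44], [-1.37, 4.51], [0.17, 1.92], [-2.96, 2.96]. Speed limits (rad/s): [2.39, 2.39, 3.14, 3.14, 3.14, 3.14, 3.14].

INTERFACE

Orientations are given as a unit quaternion [w, x, y, z].
In Python, from station import status, cams, order, models gives the robot as it stands.
- The arm moves only by the tool move_arm, never from a script. Its argument "steps" is one flat list of numbers, 7 for each row, row after row: the gripper's target within -1 to 1 (fully open at 1, half-way at 0, shut at -1), then the shift along the world's x, y, z in cm, then the turn, a rotation vector about the world's x, y, z in degrees. A call has 1 to 8 rows; each row shifts and turns the commanded pose from where the row before left it; what a row does not reach is not made up. A row lasts 1/10 s, in which the tool goes at most 50 mm and 8.59 degrees, less where a joint would pass 70% of its speed; a pose out of reach is approached as far as the arm can. A call with a gripper value outside its range is refused whole. The fingers move at their own pace and stop on an object; "newtons" is the grip in N (left out, the last holds). Time passes only in rows, so rows that do not move let the fingers close. It gives the time, the measured TCP pose, the force and the opening at its end, in the units of the state.
- status.get_obs(): the state, without advancing time (a new reading comes with each control period).
- cams.read_camera(name): name is "side" or "top"; returns a dict with "pixels" (400x640x3 uint8, red, green, blue), "mtx" (3x3 intrinsics, pixels), "dist_coeffs" ([k1, k2, p1, p2, k3] as OpenCV has them; the pictures are not rectified), "T" (4x4, takes a point from camera to world coordinates). Camera axes: x right, y down, z forward; pixel columns grow to the right and rows downward; lengths in m; the calibration is good to about 2 mm. A picture is of the moment at which its call begins. There is no depth.
- order.hand_in(): hands the job in, once; it reports no verdict.
Trained networks look in the newest picture that a camera, given by its name, has taken for a name from the list of things; names that differ only in an ending like _2 or _b are one class to them, and where a whole thing is asked for, a point or a joint stands for the part that bears it (a point fixed in the world has none). Each returns a list of dicts, best first, with "score" (0 to 1); they miss things now and then, are a little off and sometimes report something else, mostly with a low value. They report only what shows in the picture. A call takes as long as a camera call. They do not tell look-alikes from the thing itself.
- models.silhouettes(camera, query): "region" (400x640 bool, what is visible of it) and "box" ([centre column, centre row, width, height] in pixels, round what is visible of it).
- models.place_of(camera, query): "position" ([row, column] in pixels: a listed point, or the origin of a listed thing).
The state is a dict: "t": time; "q": joint angles; "joint_vel": joint speeds; "joint_torque": joint torques, N m; "eef_pos": TCP position; "tool_rot": TCP orientation; "contact_force": force on the tool from outside, world axes, zero at the start; "torque": the same for the moment, N m; "gripper_width": opening from 0.0 (shut) to 1.0 (fully open).
Only numpy, scipy, OpenCV 4.12 (cv2) and the standard library are available. Lean on these libraries where they do the work, as an engineer would, in place of code of your own. Each camera call takes 0.05 s, during which the arm holds its last target.

TASK

Take every pair of ear defenders out of the pocketed bin and hang each over the drying rail, one cup on either side of the tube, clear of the posts and let go. When all are hanging, pick the tag reader up off its mat, hold its window squarely in front of the centre of the plate on the tag stand, about 6 to 8 cm away, and keep it steady there for two seconds, then lay it back upright, centred on its mat and along it. Leave the other things on the bench where they are.

Things in the scene. Friction and masses are not known exactly. Their poses are not given: they have to be found in the camera images.
- rail: Drying rail, fixed: a level aluminium tube of rectangular section (20 mm wide, 14 mm high, 360 mm long) on two thin posts near its ends, at y = +-173 mm. Origin on the bench under the tube's middle; y along the tube, z up. The tube's top is 165 mm above the bench; the free length runs from y = -165 to +165 mm
- rail_top (a point): Point on the top face of the rail's tube, at its middle; axes as rail
- bin: White open bin, fixed, 145 x 350 mm, 60 mm high, 5 mm walls and floor, divided by three walls across its length into four pockets in a row along its y (pocket centres at y = -128, -43, 43, 128 mm; each about 135 x 81 mm inside). Origin under its centre
- muff0: Ear defenders (None if absent), 0.22 kg, standing band-up in a bin pocket: a rigid upside-down U with the same look half a turn about z. Two cups 58 mm tall, 50 mm deep (y), 120 mm over their outsides (x), a 60 mm clear gap between, open along y. On top a rubber crown pad, 44 mm (x) by 30 mm (y), 106 to 130 mm above the origin: grip it from above across y. Origin centred at the cups' underside
- muff0_crown (a point): Centre of the flat underside of the crown pad, 106 mm above the origin of these ear defenders (the pad's top is 24 mm higher). Hung up, this face rests on top of the rail's tube, with the ear defenders' y along the tube and a cup on either side
- muff1: Ear defenders (None if absent), 0.22 kg, standing band-up in a bin pocket: a rigid upside-down U with the same look half a turn about z. Two cups 58 mm tall, 50 mm deep (y), 120 mm over their outsides (x), a 60 mm clear gap between, open along y. On top a rubber crown pad, 44 mm (x) by 30 mm (y), 106 to 130 mm above the origin: grip it from above across y. Origin centred at the cups' underside
- muff1_crown (a point): Centre of the flat underside of the crown pad, 106 mm above the origin of these ear defenders (the pad's top is 24 mm higher). Hung up, this face rests on top of the rail's tube, with the ear defenders' y along the tube and a cup on either side
- muff2: Ear defenders (None if absent), 0.22 kg, standing band-up in a bin pocket: a rigid upside-down U with the same look half a turn about z. Two cups 58 mm tall, 50 mm deep (y), 120 mm over their outsides (x), a 60 mm clear gap between, open along y. On top a rubber crown pad, 44 mm (x) by 30 mm (y), 106 to 130 mm above the origin: grip it from above across y. Origin centred at the cups' underside
- muff2_crown (a point): Centre of the flat underside of the crown pad, 106 mm above the origin of these ear defenders (the pad's top is 24 mm higher). Hung up, this face rests on top of the rail's tube, with the ear defenders' y along the tube and a cup on either side
- muff3: Ear defenders (None if absent), 0.22 kg, standing band-up in a bin pocket: a rigid upside-down U with the same look half a turn about z. Two cups 58 mm tall, 50 mm deep (y), 120 mm over their outsides (x), a 60 mm clear gap between, open along y. On top a rubber crown pad, 44 mm (x) by 30 mm (y), 106 to 130 mm above the origin: grip it from above across y. Origin centred at the cups' underside
- muff3_crown (a point): Centre of the flat underside of the crown pad, 106 mm above the origin of these ear defenders (the pad's top is 24 mm higher). Hung up, this face rests on top of the rail's tube, with the ear defenders' y along the tube and a cup on either side
- mat: Thin black rubber mat, fixed, 190 x 110 mm, 2 mm thick, long side along its x: the reader's place. Origin under its centre
- reader: Handheld tag reader, loose, 0.3 kg: a grey block 150 mm long (x), 68 mm wide (y), 44 mm high, with a black grip block on top (70 mm along x, 28 mm wide along y, 44 to 84 mm above the origin): grip it from above across y. Origin at the centre of its underside; the window at its +x end looks along +x. It always reads, no trigger
- reader_window (a point): Centre of the reader's window, 75 mm ahead (+x) of the reader's origin and 22 mm above its underside
- tag_stand: Loose tag stand, about 0.8 kg: a steel foot 90 x 90 x 16 mm carrying a post and an upright white square plate 70 x 70 mm, whose front looks along the stand's -x. Origin under the foot's centre; top of the plate 150 mm above the bench
- tag (a point): Centre of the tag plate's front face, 115 mm above the bench, straight over the stand's origin; axes as the stand's (the plate looks to -x). To read it the held, still window must look straight at it: reader x along stand x within 0.2 rad, window 30 to 120 mm in front, within 20 mm sideways and in height
- mask_case: Bystander: white mask case, 100 x 190 x 75 mm high; origin under its centre; to be left alone
- tumbler: Bystander: smoky glass tumbler, 76 mm wide, 100 mm high; origin under its centre; to be left alone
- carabiner: Bystander: steel carabiner lying flat, 120 x 58 mm, 10 mm high; origin under its centre; to be left alone
- lantern: Bystander: small grey lantern, 90 mm wide, 165 mm high with its bail; origin under its centre; to be left alone
- sunscreen: Bystander: white bottle, 52 mm wide, 150 mm high; origin under its centre; to be left alone
There are look-alikes about, which are no part of the job. Leave any red look-alike of the muff1 alone.

How it is judged:
By the outcome, as a careful person would: the job done as asked, in the order asked, and still so for the second after the job is handed in, with the robot touching nothing.
Of muff0, muff1, muff2, muff3 only 3 to 4 are there at a start; the rules pass over those that are not, and their reading is None.
At some moment in a run one of reader, tag_stand may be knocked a few centimetres aside while the robot is not near it.
It also fails if it takes over 210 s, if anything falls off the work surface, if the arm or the gripper's body presses on something with over 40 N, if the wrist force passes 120 N, or if a joint passes its speed limit or range.

## Working session

There is one attempt and no reset: what is moved stays moved. The work goes in short steps, Python scripts to look and compute and a tool call to move; the robot and the scene stay as the last step left them, time stands still between calls to the robot, and variables do not carry over. Pictures are saved under pics/ and viewed, and the job is handed in when it is done.

Besides the shell and the picture viewer there is one more tool, called after "Call:" as name(argument=value, ...), one argument or row to a line, values as JSON. move_arm: Moves the arm, as the interface text tells. Its arguments: {"type":"object","properties":{"steps":{"type":"array"},"newtons":{"type":"number"}},"required":["steps"]}

```bash
ls; mkdir -p pics
python3 - <<'E'
from station import status, cams
import cv2
print(status.get_obs())
for n in("top","side"):
    d=cams.read_camera(n); cv2.imwrite(f"pics/{n}0.png",d["pixels"][:,:,::-1]); print(n,d["mtx"],d["dist_coeffs"],d["T"])
E
```

```text
pics
{'t': 0.0, 'q': array([-1.24107946,  0.47777813,  0.02235875,  1.5564744 , -0.01147989,
        1.10930517, -0.08309618]), 'joint_vel': array([-5.31718072e-05, -9.74622339e-04, -1.15616175e-03, -9.56368146e-04,
       -1.03639165e-03, -6.73049472e-05,  2.67857617e-04]), 'joint_torque': array([ 2.90446669e-04, -5.96472967e+01,  1.60828885e+00, -2.81193334e+01,
        1.25757518e-02,  9.57451179e-03,  3.39736653e-05]), 'eef_pos': array([0.28596527, 0.61081476, 0.2553311 ]), 'tool_rot': array([-1.19111209e-04,  2.17155724e-01,  9.76136542e-01, -9.10548217e-04]), 'contact_force': array([ 0.18164141, -0.4346668 , -0.50482522]), 'torque': array([-0.04076359,  0.04531244, -0.01320945]), 'gripper_width': 0.9999927439605522}
top [[428.47233369   0.         322.09673971]
 [  0.         428.47233369 196.9486443 ]
 [  0.           0.           1.        ]] [0.03014793 0.         0.         0.         0.        ] [[-0.01983722 -0.99070848  0.13454807  0.37846371]
 [-0.9997348   0.0212298   0.00892313  0.00999478]
 [-0.01169665 -0.13433538 -0.99086689  1.54988638]
 [ 0.          0.          0.          1.        ]]
side [[379.16180505   0.         318.82918036]
 [  0.         379.16180505 201.81929344]
 [  0.           0.           1.        ]] [-0.08219958  0.          0.          0.          0.        ] [[ 0.98162895 -0.12466055  0.14444497  0.35275747]
 [-0.19014677 -0.70174575  0.68658366 -0.9588138 ]
 [ 0.01577375 -0.70143614 -0.71255774  1.12618961]
 [ 0.          0.          0.          1.        ]]
```

View pics/top0.png

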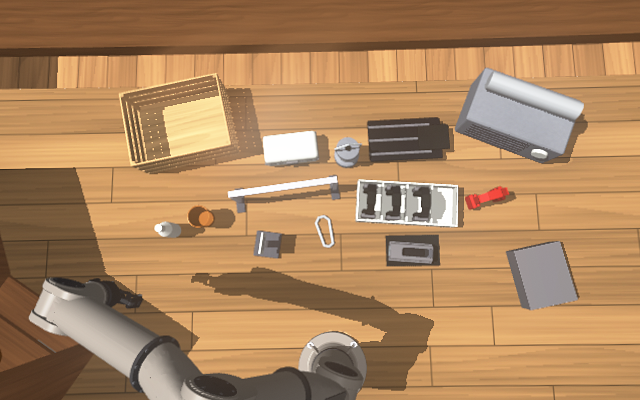

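View pics/side0.png

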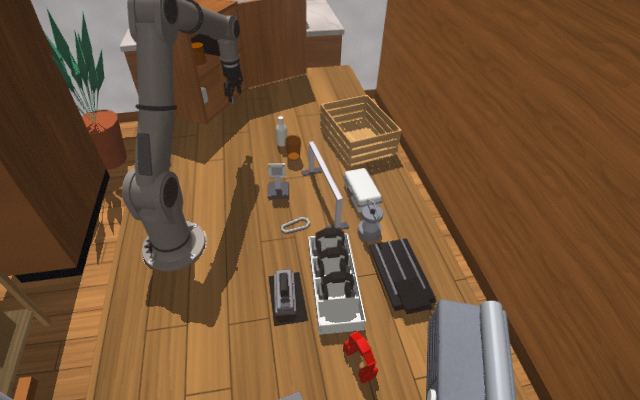

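```bash
cat > h.py <<'E'
from station import status, cams, order, models
import numpy as np, cv2
def cam(n): return cams.read_camera(n)
def proj(d,P):
    P=np.atleast_2d(np.asarray(P,float)); Ti=np.linalg.inv(d["T"])
    r,_=cv2.Rodrigues(Ti[:3,:3]); uv,_=cv2.projectPoints(P,r,Ti[:3,3],d["mtx"],np.array(d["dist_coeffs"],float)); return uv[:,0]
def ray(d,uv):
    u=cv2.undistortPoints(np.array([[uv]],float),d["mtx"],np.array(d["dist_coeffs"],float))[0,0]
    v=d["T"][:3,:3]@np.array([u[0],u[1],1]); return d["T"][:3,3],v/np.linalg.norm(v)
def onz(d,uv,z):
    o,v=ray(d,uv); return o+v*(z-o[2])/v[2]
def tri(d1,a,d2,b):
    o,v=ray(d1,a);p,w=ray(d2,b)
    A=np.zeros((3,3));B=np.zeros(3)
    for c,e in((o,v),(p,w)):
        M=np.eye(3)-np.outer(e,e);A+=M;B+=M@c
    X=np.linalg.solve(A,B); return X,[np.linalg.norm((np.eye(3)-np.outer(e,e))@(X-c)) for c,e in((o,v),(p,w))]
def big(d,u0,v0,w,h,f,name):
    im=d["pixels"][v0:v0+h,u0:u0+w,::-1]; cv2.imwrite("pics/"+name,cv2.resize(im,None,fx=f,fy=f,interpolation=cv2.INTER_CUBIC))
E
python3 - <<'E'
from h import *
np.set_printoptions(precision=4,suppress=True)
D={n:cam(n) for n in("top","side")}
big(D["top"],220,110,260,160,3,"t1.png"); big(D["side"],250,130,150,210,2.8,"s1.png")
for q in("rail_top","rail","bin","muff0","muff1_crown","mat","reader","reader_window","tag","tag_stand","mask_case","tumbler","carabiner","lantern","sunscreen"):
    for n in D:
        r=models.place_of(n,q)
        print(q,n,[(round(x["score"],2),[round(float(k),1) for k in x["position"]], onz(D[n],x["position"][::-1],{"rail_top":.165,"reader_window":.024,"tag":.115,"muff1_crown":.111,"muff0":.005,"reader":.002}.get(q,0)).round(4)[:2]) for x in r[:5]])
E
```

```text
rail_top top [(0.85, [186.6, 282.0], array([0.6035, 0.1531]))]
rail_top side [(0.56, [167.4, 323.5], array([0.6015, 0.1496]))]
rail top []
rail side []
bin top [(0.79, [202.2, 403.0], array([ 0.5634, -0.2695])), (0.37, [202.7, 425.8], array([ 0.5598, -0.3517]))]
bin side [(0.92, [287.1, 333.5], array([ 0.5526, -0.2851])), (0.68, [272.0, 331.7], array([ 0.5596, -0.2236]))]
muff0 top [(0.98, [204.9, 390.3], array([ 0.5539, -0.2224])), (0.81, [207.8, 419.9], array([ 0.5411, -0.3284])), (0.73, [203.2, 362.8], array([ 0.5622, -0.1232]))]
muff0 side [(0.93, [299.6, 335.8], array([ 0.5488, -0.3366])), (0.82, [256.0, 325.5], array([ 0.5513, -0.1548])), (0.6, [270.5, 330.3], array([ 0.5552, -0.2198])), (0.57, [365.6, 358.6], array([ 0.5666, -0.5649]))]
muff1_crown top [(0.79, [197.0, 493.5], array([ 0.5613, -0.5524])), (0.78, [204.0, 423.7], array([ 0.5426, -0.3186]))]
muff1_crown side [(0.79, [344.0, 362.8], array([ 0.5734, -0.5457])), (0.6, [283.0, 335.8], array([ 0.5431, -0.3384]))]
mat top [(0.89, [251.3, 408.0], array([ 0.3863, -0.2792]))]
mat side [(0.92, [292.1, 287.7], array([ 0.3957,
[... 773 characters left out ...]
32.4], array([ 0.5624, -0.2228])), (0.57, [197.3, 359.7], array([0.7565, 0.1224]))]
tumbler top [(0.71, [219.7, 203.8], array([0.5148, 0.4547]))]
tumbler side [(0.58, [156.5, 292.0], array([0.5134, 0.4435]))]
carabiner top []
carabiner side [(0.51, [226.3, 294.4], array([0.4612, 0.011 ]))]
lantern top [(0.67, [154.6, 346.0], array([ 0.745 , -0.0675]))]
lantern side [(0.82, [232.4, 368.9], array([ 0.7407, -0.0711]))]
sunscreen top [(0.83, [231.1, 172.1], array([0.4761, 0.5682])), (0.6, [198.2, 372.5], array([ 0.5804, -0.1595])), (0.58, [201.4, 425.2], array([ 0.5646, -0.3498])), (0.19, [252.7, 386.7], array([ 0.3828, -0.2031]))]
sunscreen side [(0.59, [140.5, 279.9], array([0.472 , 0.5793]))]
```

View pics/t1.png

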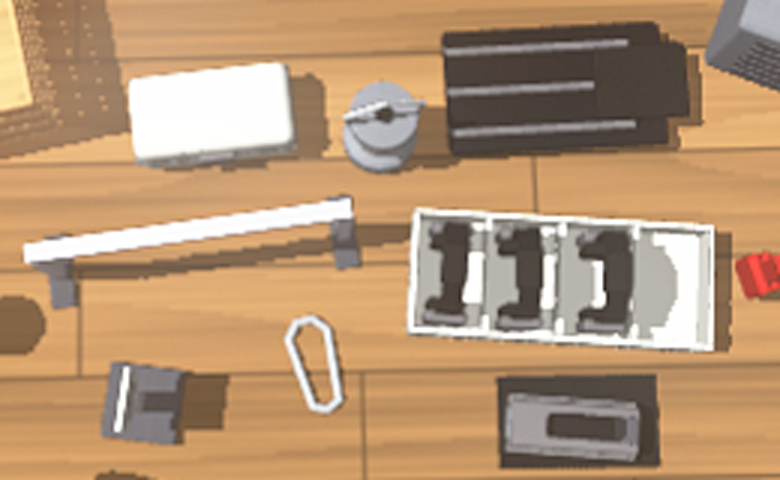

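View pics/s1.png

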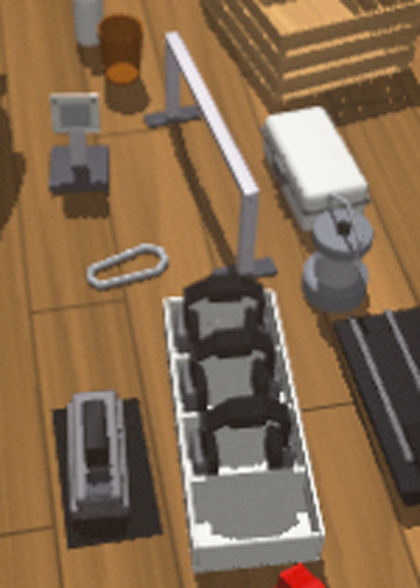

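Run:
```python
from h import *
np.set_printoptions(precision=4,suppress=True)
D={n:cam(n) for n in("top","side")}
big(D["top"],350,170,115,65,7,"t2.png"); big(D["side"],300,220,80,85,7,"s2.png")
T=lambda u,v:(220+u/3,110+v/3)
for p in((415,210),(713,227),(713,350),(408,333)): print("bin",onz(D["top"],T(*p),.06))
for p in((24,243),(350,198),(353,217),(27,263)): print("rail",onz(D["top"],T(*p),.165))
S=lambda u,v:(250+u/2.8,130+v/2.8)
for p in((174,33),(257,188)): print("rail side end centre",onz(D["side"],S(*p),.165))
for p in((498,377),(657,376),(660,465),(500,467)): print("mat",onz(D["top"],T(*p),.002))
for p in((508,394),(640,402),(638,460),(505,454)): print("reader",onz(D["top"],T(*p),.046))
for q in("muff0","reader","tag_stand"):
  for n in D:
    for r in models.silhouettes(n,q): print(q,n,round(r["score"],2),np.round(r["box"],1))
```

```text
bin [ 0.6383 -0.1055  0.06  ]
bin [ 0.6104 -0.4515  0.06  ]
bin [ 0.4672 -0.4426  0.06  ]
bin [ 0.4938 -0.0928  0.06  ]
rail [0.5927 0.3299 0.165 ]
rail [ 0.6349 -0.0267  0.165 ]
rail [ 0.6137 -0.0295  0.165 ]
rail [0.5707 0.3264 0.165 ]
rail side end centre [0.5874 0.3215 0.165 ]
rail side end centre [ 0.6337 -0.0239  0.165 ]
mat [ 0.4434 -0.2028  0.002 ]
mat [ 0.441 -0.392  0.002]
mat [ 0.3361 -0.3894  0.002 ]
mat [ 0.3371 -0.2008  0.002 ]
reader [ 0.4217 -0.2075  0.046 ]
reader [ 0.4096 -0.3593  0.046 ]
reader [ 0.3434 -0.3533  0.046 ]
reader [ 0.353  -0.2012  0.046 ]
muff0 top 0.79 [424.1 203.6  22.1  36.3]
muff0 top 0.74 [367.9 197.8  14.9  32.3]
muff0 top 0.71 [486.9 196.7  39.2  18.3]
muff0 top 0.59 [393.  202.6  14.7  31.3]
muff0 side 0.76 [359.  358.2  32.6  48. ]
muff0 side 0.72 [330.2 262.   34.2  33.4]
muff0 side 0.59 [336.9 287.2  39.2  28.9]
muff0 side 0.45 [324.7 185.1  46.6  87.3]
reader top 0.96 [410.1 250.8  45.3  25.6]
reader side 0.88 [284.9 294.1  20.3  49.2]
tag_stand top 0.61 [266.8 242.6  28.8  26.2]
tag_stand side 0.95 [275.4 180.3  20.9  36.6]
```

View pics/t2.png

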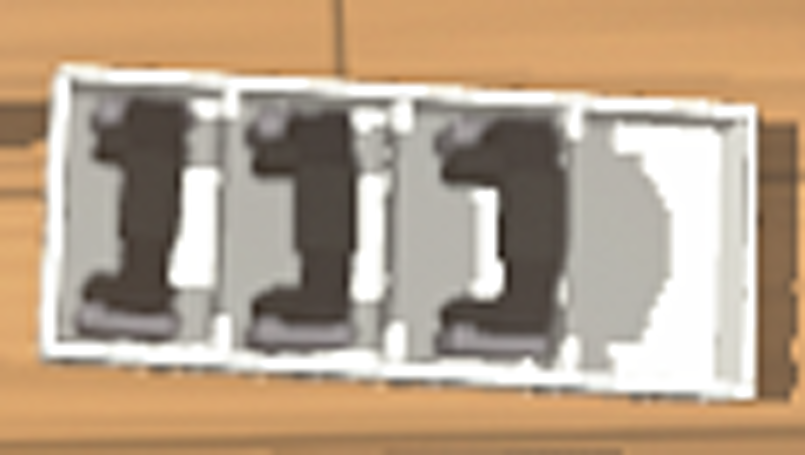

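View pics/s2.png

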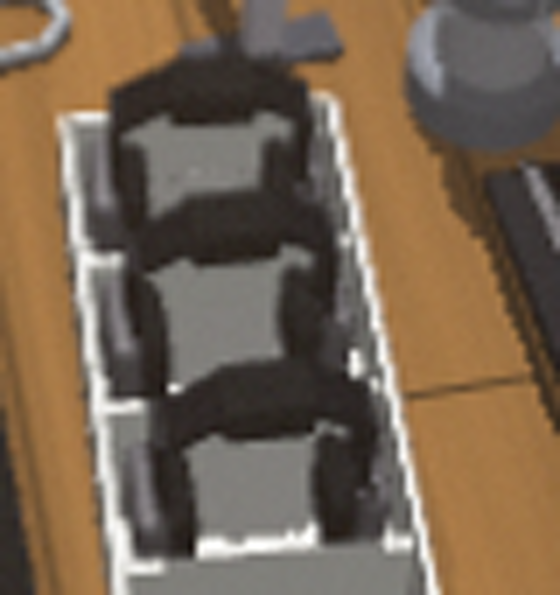

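```bash
cat >> h.py <<'E'
def pose(x,y,yaw,P,z=0):
    c,s=np.cos(yaw),np.sin(yaw);P=np.asarray(P,float); return np.c_[x+c*P[:,0]-s*P[:,1],y+s*P[:,0]+c*P[:,1],z+P[:,2]]
def box(x0,x1,y0,y1,z0,z1):
    return np.array([[x,y,z] for x in(x0,x1) for y in(y0,y1) for z in(z0,z1)])
MUFF=[box(-.022,.022,-.015,.015,.106,.130),box(.03,.06,-.025,.025,0,.058),box(-.06,-.03,-.025,.025,0,.058)]
def overlay(d,items,u0,v0,w,h,f,name):
    im=cv2.resize(d["pixels"][v0:v0+h,u0:u0+w,::-1],None,fx=f,fy=f,interpolation=cv2.INTER_CUBIC)
    cols=[(0,255,0),(255,255,0),(0,255,255)]
    for i,P in enumerate(items):
        uv=(proj(d,P)+.5-[u0,v0])*f
        for a in range(8):
            for b in(1,2,4):
                if not a&b: cv2.line(im,*[tuple(int(k) for k in uv[j]) for j in(a,a|b)],cols[i%3],1)
    cv2.imwrite("pics/"+name,im)
E
python3 - <<'E'
from h import *
D={n:cam(n) for n in("top","side")}
T=lambda u,v:(350+u/7-.5,170+v/7-.5); S=lambda u,v:(300+u/7-.5,220+v/7-.5)
g=[]
for a in((152,203),(326,213),(533,225)):
    p=onz(D["top"],T(*a),.132);print(p);g.append(p)
yaw=np.arctan2(-.0278,.346)*-1*-1
print("yaw of bin", np.arctan2(.6104-.6383,-.4515+.1055))
y=np.deg2rad(-4.6); y=-np.arctan2(.6383-.6104,.4515-.1055); print(y)
y=-y if False else y
it=[]
for p in g: it+= [pose(p[0],p[1],y,b,.005) for b in MUFF]
overlay(D["top"],it,350,170,115,65,7,"t3.png");overlay(D["side"],it,300,220,80,85,7,"s3.png")
E
```

```text
[ 0.56227361 -0.1407766   0.132     ]
[ 0.55572104 -0.22309503  0.132     ]
[ 0.54791018 -0.32058408  0.132     ]
yaw of bin -3.061130905228716
-0.08046174836107724
```

View pics/t3.png

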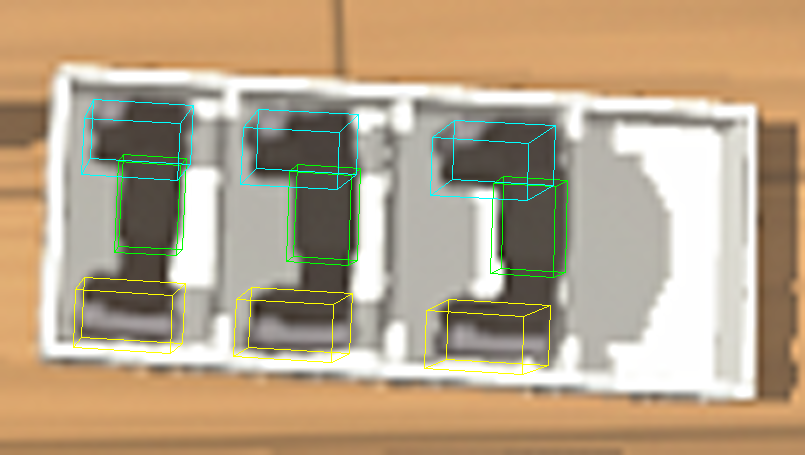

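View pics/s3.png

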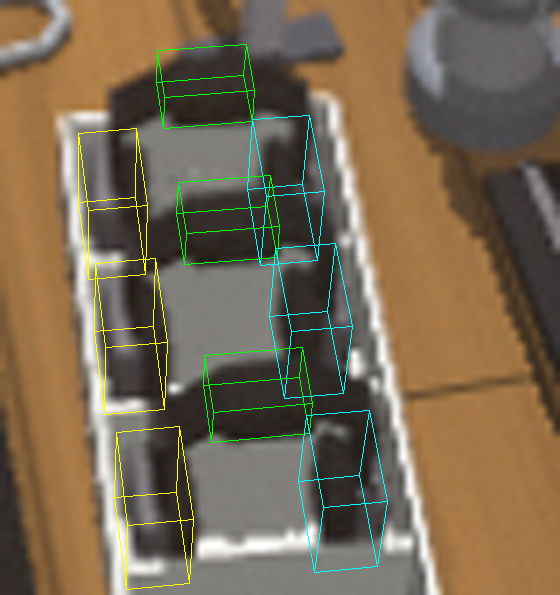

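Run:
```python
from h import *
D={n:cam(n) for n in("top","side")}
y=-.08
it=[]
for p in((.567,-.139),(.561,-.222),(.554,-.319)): it+= [pose(p[0],p[1],y,b,.005) for b in MUFF]
overlay(D["top"],it,350,170,115,65,7,"t4.png");overlay(D["side"],it,300,220,80,85,7,"s4.png")
R=[box(-.01,.01,-.18,.18,.151,.165)]
ry=np.arctan2(-(.6243-.5817),-.0281-.3282); ry=-np.arctan2(.0426,.3563); ry=np.arctan2(.0426,.3563)
print(ry)
rr=[pose(.603,.150,ry,R[0])]
overlay(D["top"],rr,220,160,125,60,6,"t5.png");overlay(D["side"],rr,290,130,80,110,5,"s5.png")
```

```text
0.11899728570116108
```

View pics/t4.png

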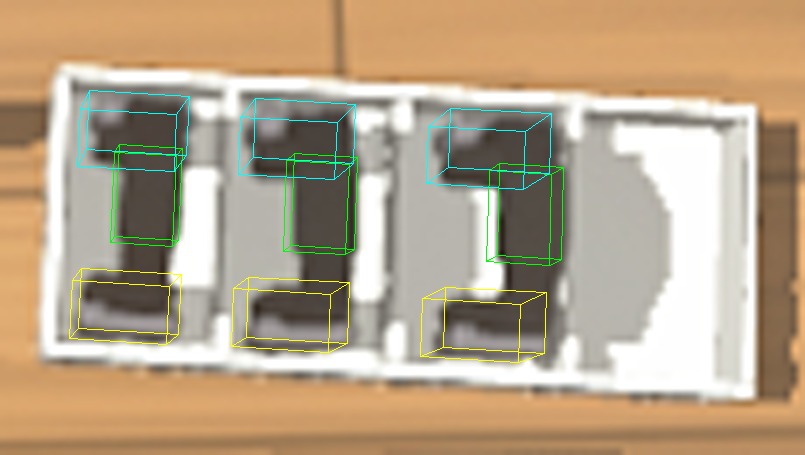

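View pics/s4.png

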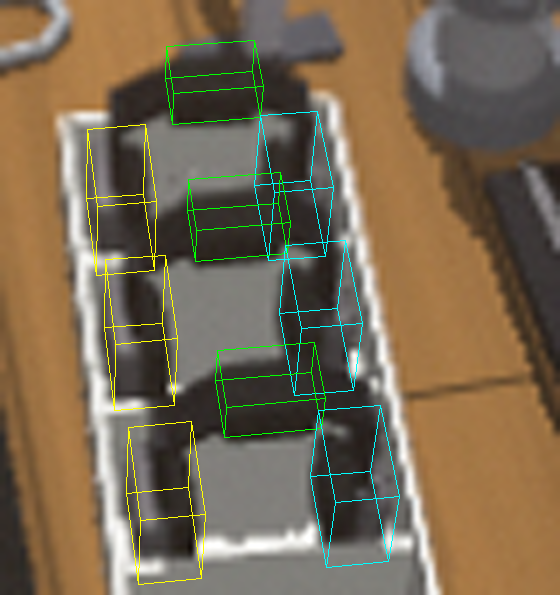

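View pics/t5.png

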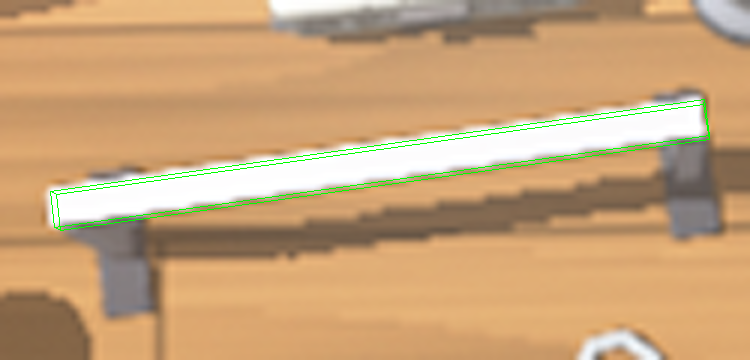

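View pics/s5.png

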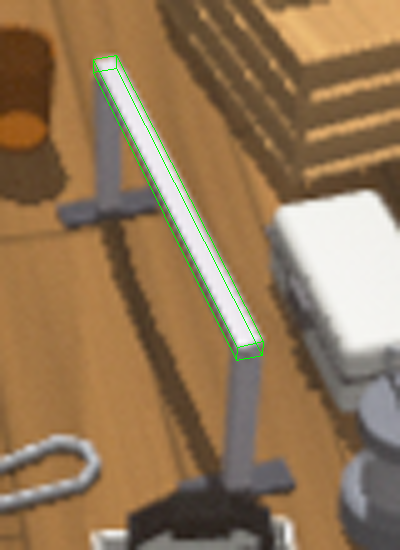

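Call:
move_arm(
  steps=[0.4,1.4,-3.8,1,0,0,2.5,0.4,1.4,-3.8,1,0,0,2.5,0.4,1.4,-3.8,1,0,0,2.5,0.4,1.4,-3.8,1,0,0,2.5,0.4,1.4,-3.8,1,0,0,2.5,0.4,1.4,-3.8,1,0,0,2.5,0.4,1.4,-3.8,1,0,0,2.5,0.4,1.4,-3.8,1,0,0,2.5],
  newtons=40,
)

```text
t: 3.1
eef_pos: [0.3985, 0.3057, 0.337]
tool_rot: [0.0, 0.043, 0.999, 0.0]
contact_force: [0.7, 0.0, -1.8]
gripper_width: 0.702
```

Call:
move_arm(
  steps=[0.4,1.4,-3.8,0,0,0,0,0.4,1.4,-3.8,0,0,0,0,0.4,1.4,-3.8,0,0,0,0,0.4,1.4,-3.8,0,0,0,0,0.4,1.4,-3.8,0,0,0,0,0.4,1.4,-3.8,0,0,0,0,0.4,1.4,-3.8,0,0,0,0,0.4,1.4,-3.8,0,0,0,0],
)

```text
t: 3.9
eef_pos: [0.5105, 0.0018, 0.3367]
tool_rot: [0.0, 0.044, 0.999, 0.0]
contact_force: [0.8, -1.4, -0.5]
gripper_width: 0.702
```

```bash
cat >> h.py <<'E'
from scipy.spatial.transform import Rotation as Ro
def st(goal=None):
    o=status.get_obs();q=o["tool_rot"];R=Ro.from_quat(q[[1,2,3,0]]).as_matrix()
    yaw=np.degrees(np.arctan2(-R[0,1],R[1,1])); print("t",round(o["t"],2),"p",(o["eef_pos"]*100).round(2),"yaw",yaw.round(2),"z",R[:,2].round(4),"F",o["contact_force"].round(1),"w",round(o["gripper_width"],3),"q7",o["q"][[0,6]].round(2))
    if goal is not None:
        print("delta cm",(np.array(goal[:3])*100-o["eef_pos"]*100).round(2),"dyaw",(goal[3]-yaw).round(2))
E
python3 -c "
from h import *
st((.567,-.141,.141,-4.6))"
```

```text
t 3.9 p [51.05  0.18 33.67] yaw -5.08 z [ 8.e-04  4.e-04 -1.e+00] F [ 0.8 -1.4 -0.5] w 0.702 q7 [-0.46  1.41]
delta cm [  5.65 -14.28 -19.57] dyaw 0.48
```

Call:
move_arm(
  steps=[0.4,1.4,-3.6,0,0,0,0,0.4,1.4,-3.6,0,0,0,0,0.4,1.4,-3.6,0,0,0,0,0.4,1.4,-3.5,0,0,0,0.5,0.4,0,0,-4,0,0,0,0.4,0,0,-4,0,0,0,0.4,0,0,-3,0,0,0,0.4,0,0,0,0,0,0],
)

```text
t: 4.7
eef_pos: [0.5635, -0.1389, 0.2224]
tool_rot: [-0.004, 0.04, 0.999, 0.0]
contact_force: [0.1, -0.1, -0.2]
gripper_width: 0.702
```

```bash
python3 -c "
from h import *
st((.567,-.141,.141,-4.6))
d=cam('top');big(d,320,130,150,110,5,'t6.png');d=cam('side');big(d,270,180,120,110,5,'s6.png')"
```

```text
t 4.7 p [ 56.35 -13.89  22.24] yaw -4.58 z [-8.e-03  8.e-04 -1.e+00] F [ 0.1 -0.1 -0.2] w 0.702 q7 [-0.21  1.81]
delta cm [ 0.35 -0.21 -8.14] dyaw -0.02
```

View pics/s6.png

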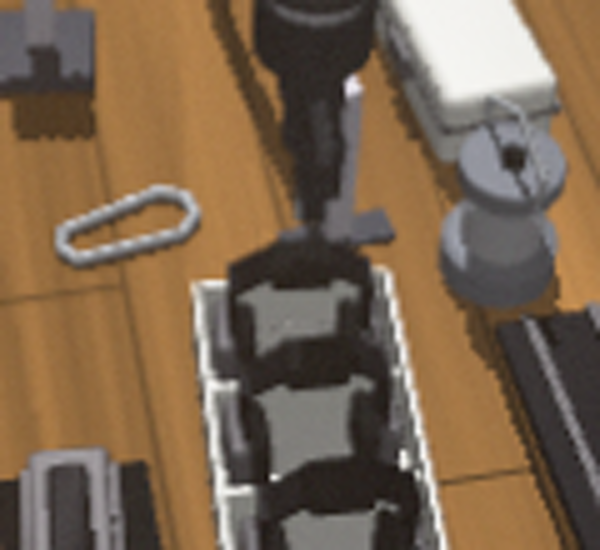

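View pics/t6.png

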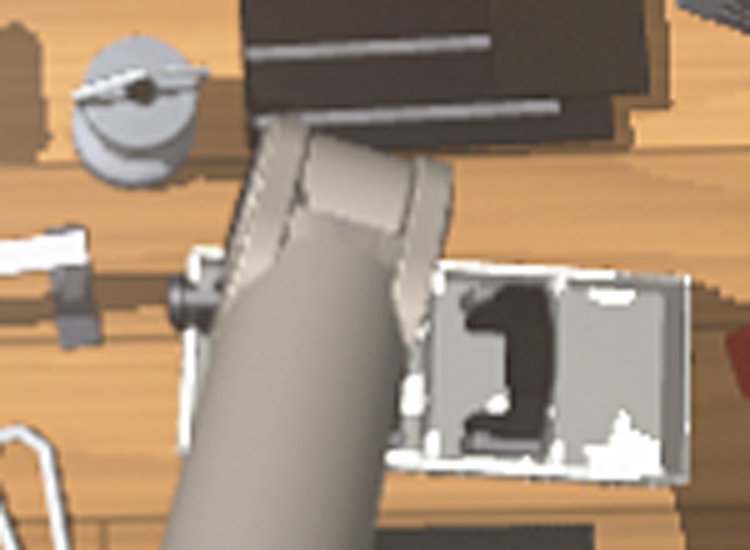

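Call:
move_arm(
  steps=[0.4,0.3,-0.2,-3,0,0,0,0.4,0,0,-3,0,0,0,0.4,0,0,-1,0,0,0,0.4,0,0,-1,0,0,0,0.4,0,0,0,0,0,0],
)

```text
t: 5.3
eef_pos: [0.5696, -0.1416, 0.1468]
tool_rot: [0.0, 0.04, 0.999, 0.0]
contact_force: [0.3, 0.9, -1.0]
gripper_width: 0.7
```

```bash
python3 -c "
from h import *
st((.567,-.141,.141,-4.6))
d=cam('side');big(d,290,200,80,80,7,'s7.png')"
```

```text
t 5.3 p [ 56.96 -14.16  14.68] yaw -4.57 z [ 5.e-04  0.e+00 -1.e+00] F [ 0.3  0.9 -1. ] w 0.7 q7 [-0.17  1.86]
delta cm [-0.26  0.06 -0.58] dyaw -0.03
```

View pics/s7.png

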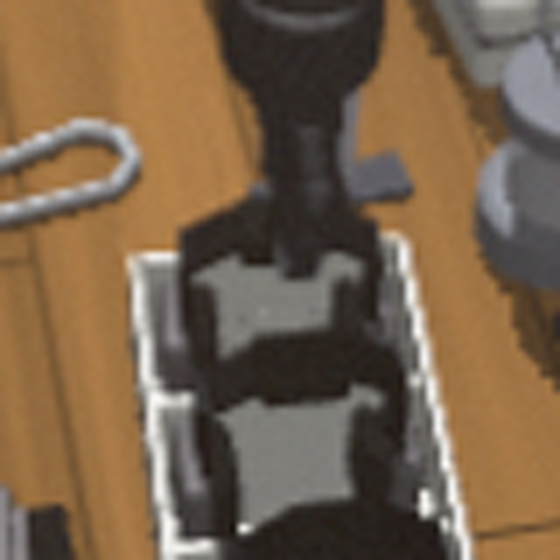

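Call:
move_arm(
  steps=[0.4,-0.4,0,-0.3,0,0,0,-1,0,0,0,0,0,0,-1,0,0,0,0,0,0,-1,0,0,0,0,0,0,-1,0,0,0,0,0,0,-1,0,0,0,0,0,0,-1,0,0,0,0,0,0,-1,0,0,0,0,0,0],
)

```text
t: 6.15
eef_pos: [0.5655, -0.142, 0.1441]
tool_rot: [0.0, 0.04, 0.999, -0.0]
contact_force: [-2.2, -1.1, 5.9]
gripper_width: 0.34
```

```bash
python3 -c "
from h import *
st((.5915,.255,.34,6.8))
d=cam('side');big(d,290,200,80,80,7,'s8.png')"
```

```text
t 6.15 p [ 56.55 -14.2   14.41] yaw -4.61 z [ 9.e-04 -2.e-04 -1.e+00] F [-2.2 -1.1  5.9] w 0.34 q7 [-0.17  1.86]
delta cm [ 2.6  39.7  19.59] dyaw 11.41
```

View pics/s8.png

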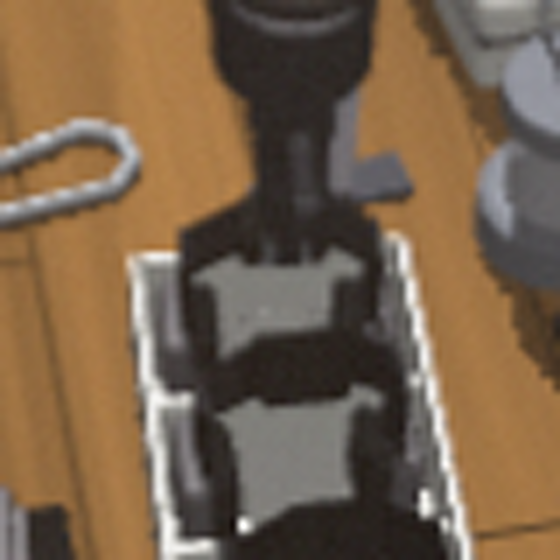

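Call:
move_arm(
  steps=[-1,0,0,2,0,0,0,-1,0,0,4,0,0,0,-1,0,0,4,0,0,0,-1,0,0,4,0,0,0,-1,0,0,4,0,0,0,-1,0,0,1.6,0,0,0,-1,0,1,0,0,0,0,-1,0.2,3,0,0,0,1],
  newtons=60,
)

```text
t: 7.0
eef_pos: [0.5661, -0.1038, 0.3384]
tool_rot: [-0.0, 0.034, 0.999, -0.001]
contact_force: [0.1, -0.3, -3.0]
gripper_width: 0.331
```

Call:
move_arm(
  steps=[-1,0.3,4,0,0,0,1.2,-1,0.3,4,0,0,0,1.2,-1,0.3,4,0,0,0,1.2,-1,0.3,4,0,0,0,1.2,-1,0.3,4,0,0,0,1.2,-1,0.3,4,0,0,0,1.2,-1,0.3,4,0,0,0,1.2,-1,0.3,4,0,0,0,1.2],
)

```text
t: 7.8
eef_pos: [0.5896, 0.2207, 0.3366]
tool_rot: [-0.002, -0.053, 0.999, -0.0]
contact_force: [0.4, -0.3, -2.8]
gripper_width: 0.334
```

```bash
python3 -c "
from h import *
st((.5915,.255,.34,6.8))
d=cam('side');big(d,250,80,130,110,5,'s9.png');d=cam('top');big(d,220,120,160,110,5,'t9.png')"
```

```text
t 7.8 p [58.96 22.07 33.66] yaw 6.12 z [-0.0038 -0.0012 -1.    ] F [ 0.4 -0.3 -2.8] w 0.334 q7 [-0.67  1.31]
delta cm [0.19 3.43 0.34] dyaw 0.68
```

View pics/s9.png

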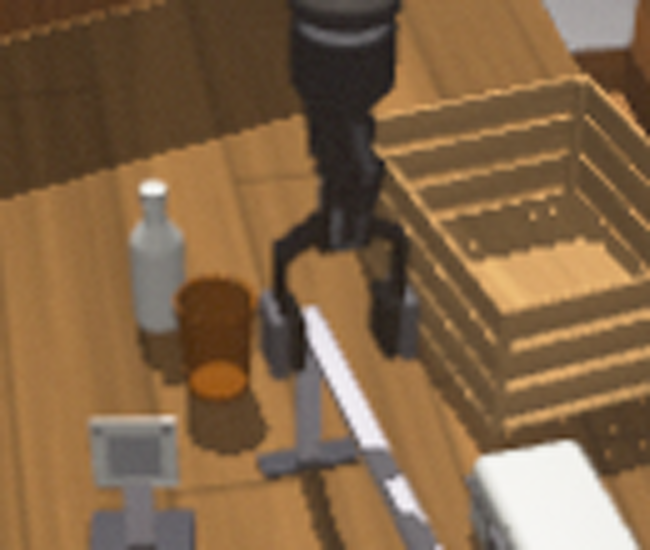

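View pics/t9.png

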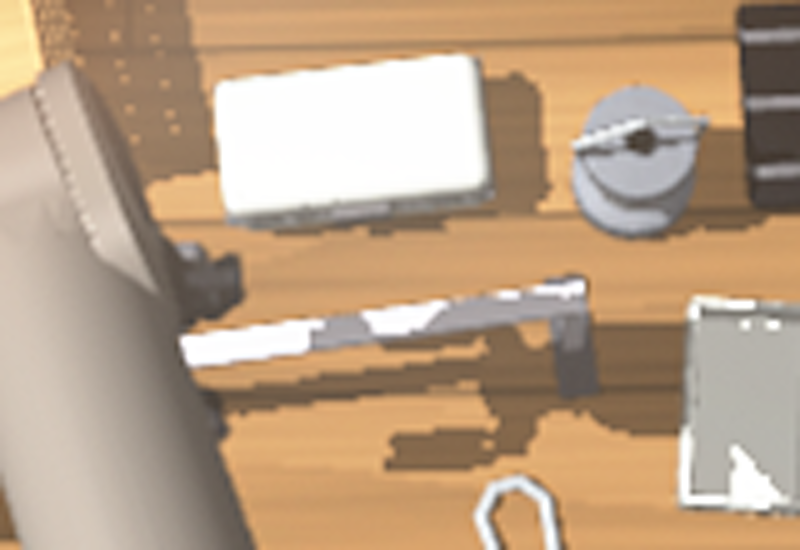

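Call:
move_arm(
  steps=[-1,0.1,1.7,0,0,0,0.7,-1,0.1,1.7,0,0,0,0,-1,0,0,-4,0,0,0,-1,0,0,0,0,0,0,-1,0,0,0,0,0,0],
)

```text
t: 8.4
eef_pos: [0.5926, 0.2521, 0.2986]
tool_rot: [-0.001, -0.058, 0.998, -0.001]
contact_force: [-0.3, 0.2, -2.0]
gripper_width: 0.335
```

```bash
python3 -c "
from h import *
st((.5915,.255,.24,6.8))
p=status.get_obs()['eef_pos']
d=cam('side')
it=[pose(p[0],p[1],np.radians(6.8),b,p[2]-.139) for b in MUFF]+[pose(.604,.151,.119,box(-.01,.01,-.18,.18,.151,.165))]
overlay(d,it,285,80,100,110,6,'s10.png')"
```

```text
t 8.4 p [59.26 25.21 29.86] yaw 6.68 z [-0.0024 -0.0015 -1.    ] F [-0.3  0.2 -2. ] w 0.335 q7 [-0.69  1.28]
delta cm [-0.11  0.29 -5.86] dyaw 0.12
```

View pics/s10.png

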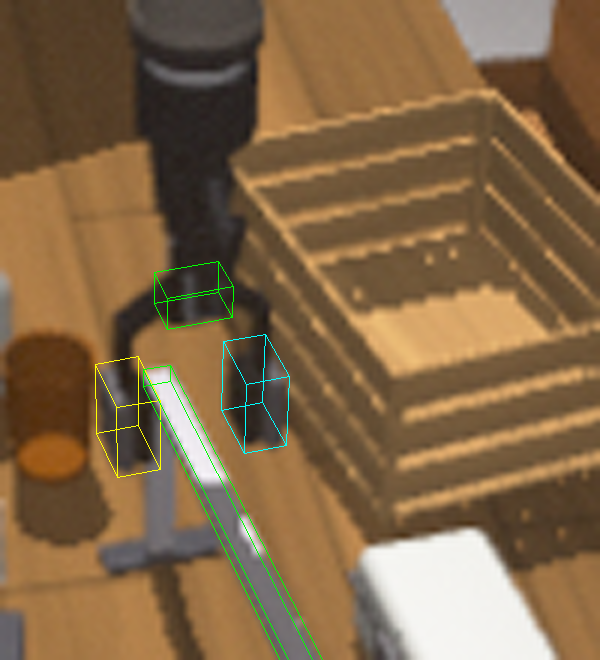

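Call:
move_arm(
  steps=[-1,-0.1,0.2,-3,0,0,0,-1,0,0,-3,0,0,0,-1,0,0,-2,0,0,0,-1,0,0,-1,0,0,0,-1,0,0,0,0,0,0,-1,0,0,0,0,0,0],
)

```text
t: 9.05
eef_pos: [0.5933, 0.2546, 0.2111]
tool_rot: [0.001, -0.058, 0.998, 0.001]
contact_force: [0.2, 0.2, -1.5]
gripper_width: 0.335
```

```bash
python3 -c "
from h import *
st((.5915,.255,.198,6.8))
p=status.get_obs()['eef_pos']
d=cam('side')
it=[pose(p[0],p[1],np.radians(6.8),b,p[2]-.139) for b in MUFF]+[pose(.604,.151,.119,box(-.01,.01,-.18,.18,.151,.165))]
overlay(d,it,285,80,100,110,6,'s11.png')"
```

```text
t 9.05 p [59.33 25.46 21.11] yaw 6.69 z [ 0.0023  0.0012 -1.    ] F [ 0.2  0.2 -1.5] w 0.335 q7 [-0.68  1.3 ]
delta cm [-0.18  0.04 -1.31] dyaw 0.11
```

View pics/s11.png

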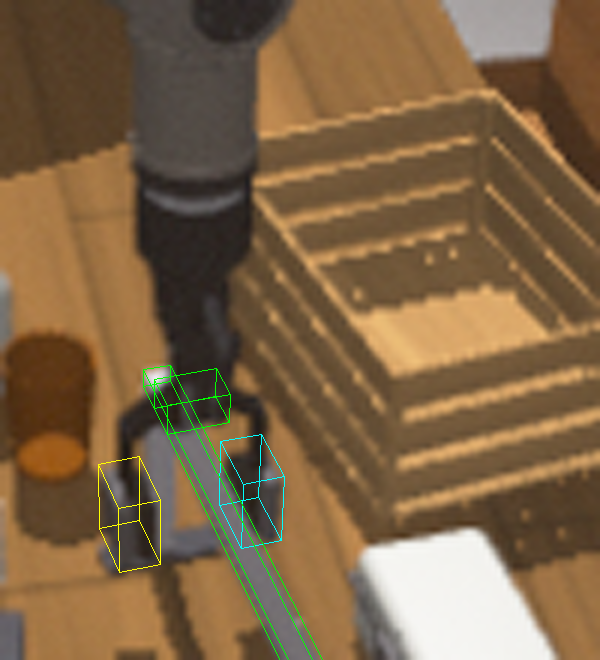

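Call:
move_arm(
  steps=[-1,-0.1,0,-0.6,0,0,0,-1,0,0,-0.4,0,0,0,-1,0,0,0,0,0,0,-1,0,0,0,0,0,0],
)

```text
t: 9.5
eef_pos: [0.5911, 0.2544, 0.1992]
tool_rot: [-0.0, -0.059, 0.998, -0.0]
contact_force: [-0.6, 0.7, -1.7]
gripper_width: 0.336
```

Call:
move_arm(
  steps=[-1,0,0,-0.2,0,0,0,-1,0,0,-0.2,0,0,0,-1,0,0,0,0,0,0],
)

```text
t: 9.8
eef_pos: [0.5916, 0.2545, 0.1981]
tool_rot: [0.001, -0.058, 0.998, 0.001]
contact_force: [-7.1, -3.0, 15.0]
gripper_width: 0.337
```

Call:
move_arm(
  steps=[-1,0,0,0.2,0,0,0,0.3,0,0,0,0,0,0,0.3,0,0,0,0,0,0,0.3,0,0,0,0,0,0,0.3,0,0,0,0,0,0,0.3,0,0,2,0,0,0,0.3,0,0,4,0,0,0,0.3,0,0,4,0,0,0],
)

```text
t: 10.6
eef_pos: [0.5907, 0.2541, 0.2976]
tool_rot: [-0.001, -0.059, 0.998, -0.001]
contact_force: [0.2, -0.1, 0.2]
gripper_width: 0.651
```

```bash
python3 -c "
from h import *
st((.561,-.225,.23,-4.6))
d=cam('side');big(d,260,80,130,110,5,'s12.png')"
```

```text
t 10.6 p [59.07 25.41 29.76] yaw 6.72 z [-0.0018 -0.0012 -1.    ] F [ 0.2 -0.1  0.2] w 0.651 q7 [-0.7   1.28]
delta cm [ -2.97 -47.91  -6.76] dyaw -11.32
```

View pics/s12.png

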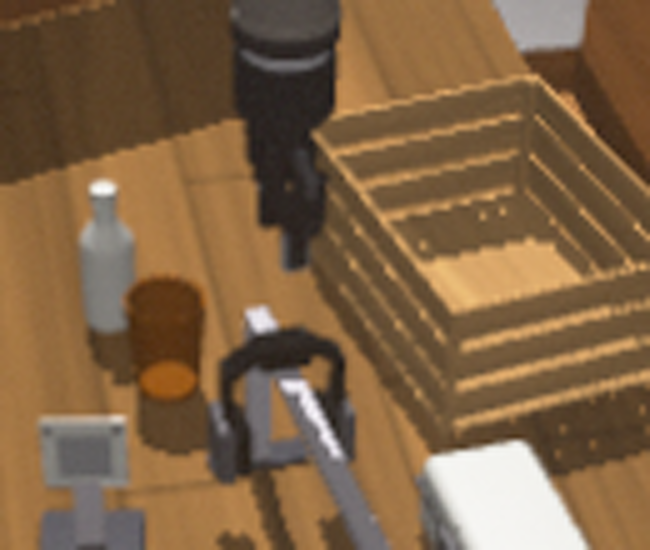

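Call:
move_arm(
  steps=[0.3,-0.2,-4,0,0,0,-1,0.3,-0.2,-4,0,0,0,-1,0.3,-0.2,-4,0,0,0,-1,0.3,-0.2,-4,0,0,0,-1,0.3,-0.2,-4,0,0,0,-1,0.3,-0.3,-4,0,0,0,-1,0.3,-0.3,-4,0,0,0,-1,0.3,-0.3,-4,0,0,0,-1],
)

```text
t: 11.45
eef_pos: [0.5719, -0.0672, 0.2973]
tool_rot: [0.0, 0.012, 1.0, 0.0]
contact_force: [0.7, -0.5, -0.2]
gripper_width: 0.649
```

Call:
move_arm(
  steps=[0.3,-0.3,-4,0,0,0,-1,0.3,-0.3,-4,0,0,0,-1,0.3,-0.3,-4,0,0,0,-1,0.3,-0.2,-3.9,0,0,0,-0.4,0.3,0,0,-4,0,0,0,0.3,0,0,-4,0,0,0,0.3,0,0,-2,0,0,0,0.3,0,0,0,0,0,0],
)

```text
t: 12.25
eef_pos: [0.5592, -0.2238, 0.194]
tool_rot: [-0.003, 0.041, 0.999, 0.001]
contact_force: [-0.2, 0.6, 0.1]
gripper_width: 0.646
```

```bash
python3 -c "
from h import *
st((.561,-.225,.144,-4.6))
p=status.get_obs()['eef_pos']
d=cam('side')
it=[pose(.561,-.225,-.08,b,.005) for b in MUFF]
overlay(d,it,290,200,80,90,7,'s13.png')"
```

```text
t 12.25 p [ 55.92 -22.38  19.4 ] yaw -4.68 z [-0.0062  0.0014 -1.    ] F [-0.2  0.6  0.1] w 0.646 q7 [-0.06  1.98]
delta cm [ 0.18 -0.12 -5.  ] dyaw 0.08
```

View pics/s13.png

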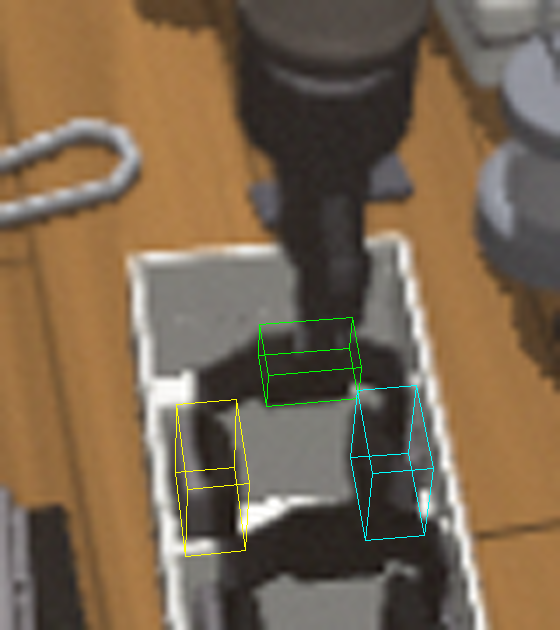

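Call:
move_arm(
  steps=[0.3,0,0,-2,0,0,0,0.3,0,0,-2,0,0,0,0.3,0,0,-0.8,0,0,0,0.3,0,0,0,0,0,0],
)

```text
t: 12.7
eef_pos: [0.5614, -0.2246, 0.1496]
tool_rot: [-0.0, 0.041, 0.999, -0.0]
contact_force: [0.2, 0.5, 0.2]
gripper_width: 0.649
```

```bash
python3 -c "
from h import *
st((.561,-.225,.144,-4.6))
d=cam('side')
big(d,290,200,80,90,7,'s14.png')"
```

```text
t 12.7 p [ 56.14 -22.46  14.96] yaw -4.68 z [-0. -0. -1.] F [0.2 0.5 0.2] w 0.649 q7 [-0.04  2.01]
delta cm [-0.04 -0.04 -0.56] dyaw 0.08
```

View pics/s14.png

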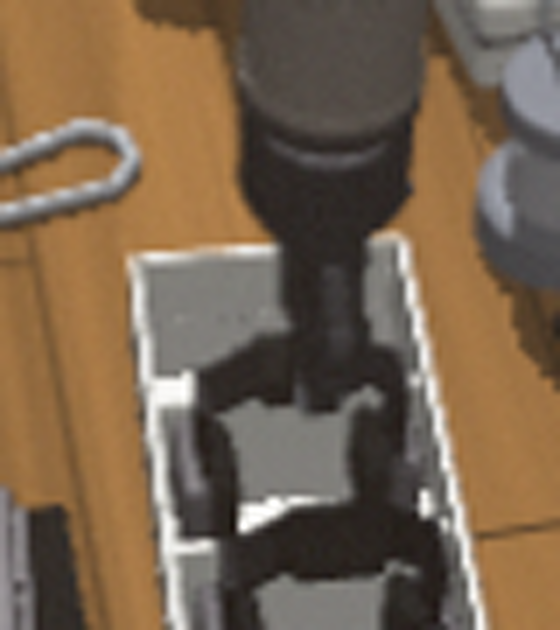

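Call:
move_arm(
  steps=[0.3,-0.5,0,-0.4,0,0,0,-1,0,0,0,0,0,0,-1,0,0,0,0,0,0,-1,0,0,0,0,0,0,-1,0,0,0,0,0,0,-1,0,0,0,0,0,0,-1,0,0,0,0,0,0],
)

```text
t: 13.45
eef_pos: [0.5564, -0.2251, 0.1462]
tool_rot: [0.0, 0.041, 0.999, -0.0]
contact_force: [-2.2, -0.3, 7.4]
gripper_width: 0.33
```

```bash
python3 -c "
from h import *
st((.604,.151,.34,6.8))
d=cam('side')
big(d,290,200,80,90,7,'s15.png')"
```

```text
t 13.45 p [ 55.64 -22.51  14.62] yaw -4.71 z [ 9.e-04 -3.e-04 -1.e+00] F [-2.2 -0.3  7.4] w 0.33 q7 [-0.04  2.01]
delta cm [ 4.76 37.61 19.38] dyaw 11.51
```

View pics/s15.png

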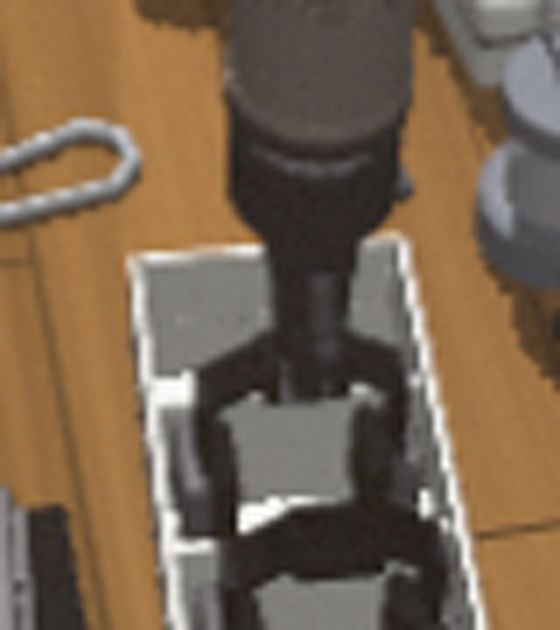

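Call:
move_arm(
  steps=[-1,0,0,2,0,0,0,-1,0,0,4,0,0,0,-1,0,0,4,0,0,0,-1,0,0,4,0,0,0,-1,0,0,4,0,0,0,-1,0,0,1.4,0,0,0,-1,0.3,1.5,0,0,0,0.5,-1,0.4,3.1,0,0,0,1],
)

```text
t: 14.3
eef_pos: [0.562, -0.1795, 0.3375]
tool_rot: [-0.001, 0.03, 1.0, -0.0]
contact_force: [1.1, 0.4, -3.2]
gripper_width: 0.334
```

Call:
move_arm(
  steps=[-1,0.5,4,0,0,0,1.2,-1,0.5,4,0,0,0,1.2,-1,0.5,4,0,0,0,1.2,-1,0.5,4,0,0,0,1.2,-1,0.5,4,0,0,0,1.2,-1,0.5,4,0,0,0,1.2,-1,0.5,4,0,0,0,1.2,-1,0.5,4,0,0,0,1.2],
)

```text
t: 15.1
eef_pos: [0.6014, 0.1445, 0.3359]
tool_rot: [-0.003, -0.057, 0.998, -0.0]
contact_force: [1.2, 0.1, -2.0]
gripper_width: 0.332
```

Call:
move_arm(
  steps=[-1,0,1,0,0,0,0.4,-1,0,0,-4,0,0,0,-1,0,0,-2,0,0,0,-1,0,0,0,0,0,0],
)

```text
t: 15.5
eef_pos: [0.5995, 0.1516, 0.2733]
tool_rot: [-0.005, -0.06, 0.998, -0.001]
contact_force: [-0.9, -0.2, -1.8]
gripper_width: 0.333
```

```bash
cat > ov.py <<'E'
from h import *
import sys
x,y,off=map(float,sys.argv[1:4]);name=sys.argv[4]
st((x,y,.165+off-.106,6.8))
p=status.get_obs()['eef_pos']
d=cam('side')
it=[pose(p[0],p[1],np.radians(6.8),b,p[2]-off) for b in MUFF]+[pose(.604,.151,.119,box(-.01,.01,-.18,.18,.151,.165))]
overlay(d,it,285,90,100,130,6,name)
E
python3 ov.py .604 .151 .141 s16.png
```

```text
t 15.5 p [59.95 15.16 27.33] yaw 6.89 z [-0.0104 -0.0035 -0.9999] F [-0.9 -0.2 -1.8] w 0.333 q7 [-0.57  1.45]
delta cm [ 0.45 -0.06 -7.33] dyaw -0.09
```

View pics/s16.png

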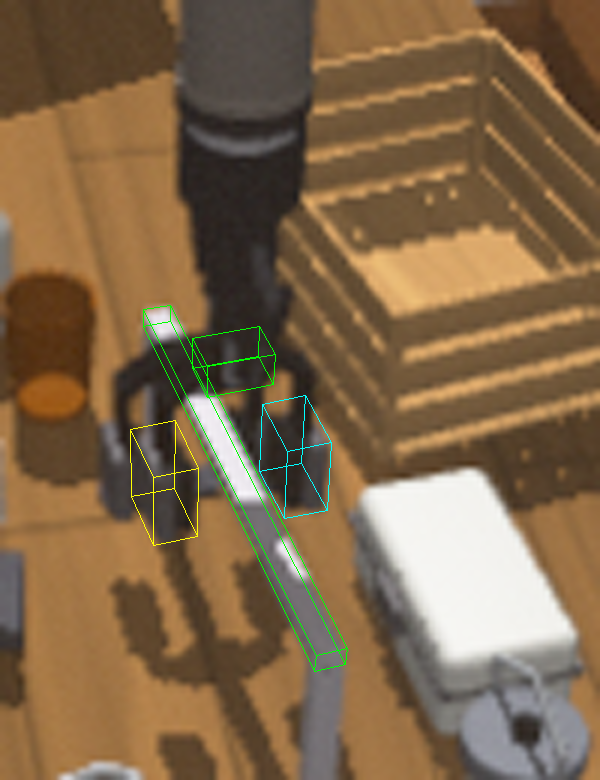

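Call:
move_arm(
  steps=[-1,0.2,0,-3,0,0,0,-1,0,0,-2.4,0,0,0,-1,0,0,-0.6,0,0,0,-1,0,0,0,0,0,0,-1,0,0,0,0,0,0],
)

```text
t: 16.05
eef_pos: [0.606, 0.1516, 0.2209]
tool_rot: [0.001, -0.059, 0.998, 0.0]
contact_force: [-0.8, -0.0, -2.0]
gripper_width: 0.334
```

```bash
python3 ov.py .604 .151 .141 s17.png
```

```text
t 16.05 p [60.6  15.16 22.09] yaw 6.81 z [ 2.1e-03  8.0e-04 -1.0e+00] F [-0.8 -0.  -2. ] w 0.334 q7 [-0.55  1.47]
delta cm [-0.2  -0.06 -2.09] dyaw -0.01
```

View pics/s17.png

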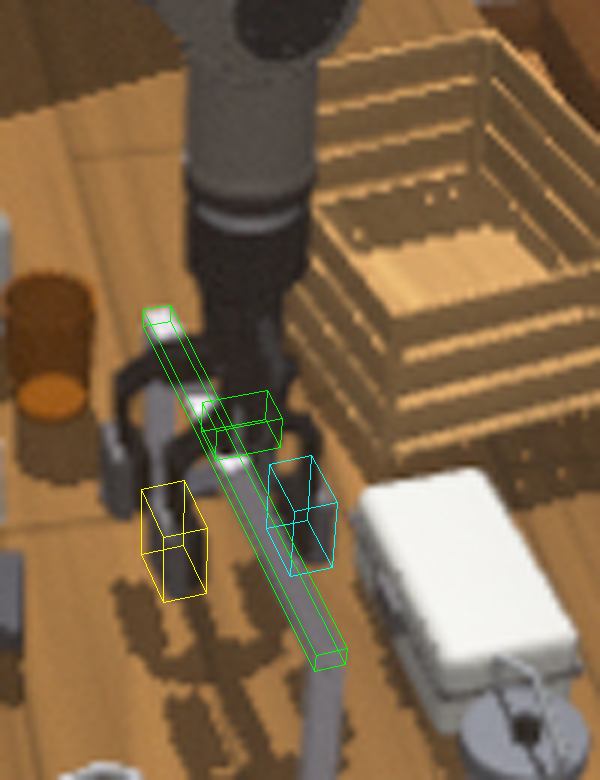

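Descend to the expected seat at 0.200.

Call:
move_arm(
  steps=[-1,-0.1,0,-1,0,0,0,-1,0,0,-0.7,0,0,0,-1,0,0,-0.3,0,0,0,-1,0,0,0,0,0,0],
)

```text
t: 16.5
eef_pos: [0.6038, 0.1513, 0.2001]
tool_rot: [-0.0, -0.059, 0.998, 0.0]
contact_force: [-4.4, -0.8, 6.7]
gripper_width: 0.334
```

Call:
move_arm(
  steps=[-1,0,0,-0.2,0,0,0,-1,0,0,0,0,0,0],
)

```text
t: 16.7
eef_pos: [0.6039, 0.1513, 0.2]
tool_rot: [-0.0, -0.059, 0.998, 0.001]
contact_force: [-9.7, -1.6, 20.0]
gripper_width: 0.334
```

Call:
move_arm(
  steps=[-1,0,0,0.2,0,0,0,0.3,0,0,0,0,0,0,0.3,0,0,0,0,0,0,0.3,0,0,0,0,0,0,0.3,0,0,0,0,0,0,0.3,0,0,2,0,0,0,0.3,0,0,4,0,0,0,0.3,0,0,4,0,0,0],
)

```text
t: 17.5
eef_pos: [0.6037, 0.1512, 0.2996]
tool_rot: [-0.001, -0.059, 0.998, -0.0]
contact_force: [0.9, 0.7, -0.6]
gripper_width: 0.651
```

Call:
move_arm(
  steps=[0.3,-0.3,-3.9,0,0,0,-1,0.3,-0.4,-3.9,0,0,0,-1,0.3,-0.4,-3.9,0,0,0,-1,0.3,-0.5,-4,0,0,0,-1,0.3,-0.5,-4,0,0,0,-1,0.3,-0.5,-4,0,0,0,-1,0.3,-0.5,-4,0,0,0,-1,0.3,-0.5,-4,0,0,0,-1],
)

```text
t: 18.3
eef_pos: [0.5678, -0.1672, 0.2993]
tool_rot: [0.0, 0.011, 1.0, 0.0]
contact_force: [0.6, 1.1, 0.8]
gripper_width: 0.647
```

```bash
python3 -c "
from h import *
st((.549,-.320,.195,-4.6))
d=cam('side');big(d,280,100,100,130,5,'s18.png')"
```

```text
t 18.3 p [ 56.78 -16.72  29.93] yaw -1.22 z [ 2.e-04  0.e+00 -1.e+00] F [0.6 1.1 0.8] w 0.647 q7 [-0.17  1.87]
delta cm [ -1.88 -15.28 -10.43] dyaw -3.38
```

View pics/s18.png

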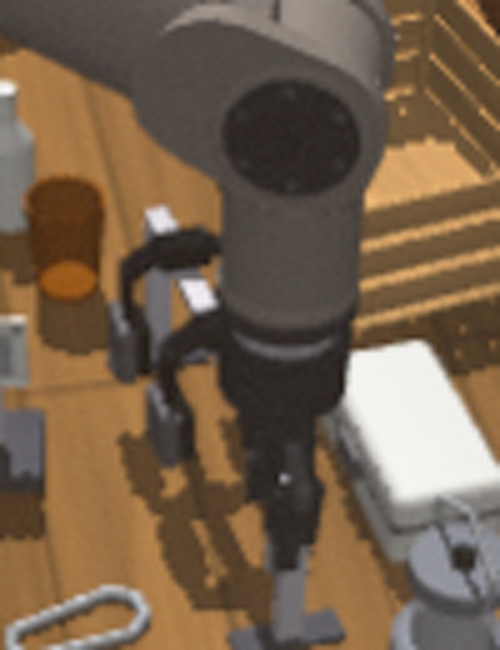

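Call:
move_arm(
  steps=[0.3,-0.5,-3.9,0,0,0,-0.9,0.3,-0.5,-3.9,0,0,0,-0.9,0.3,-0.5,-3.9,0,0,0,-0.8,0.3,-0.4,-3.6,0,0,0,-0.8,0.3,0,0,-4,0,0,0,0.3,0,0,-4,0,0,0,0.3,0,0,-2,0,0,0,0.3,0,0,0,0,0,0],
)

```text
t: 19.15
eef_pos: [0.5475, -0.3173, 0.1958]
tool_rot: [-0.003, 0.04, 0.999, 0.001]
contact_force: [-0.4, 0.8, 0.2]
gripper_width: 0.652
```

```bash
python3 -c "
from h import *
st((.549,-.320,.145,-4.6))
d=cam('side')
it=[pose(.549,-.32,-.08,b,.005) for b in MUFF]
overlay(d,it,290,220,90,90,7,'s19.png')"
```

```text
t 19.15 p [ 54.75 -31.73  19.58] yaw -4.58 z [-0.0061  0.0026 -1.    ] F [-0.4  0.8  0.2] w 0.652 q7 [0.09 2.15]
delta cm [ 0.15 -0.27 -5.08] dyaw -0.02
```

View pics/s19.png

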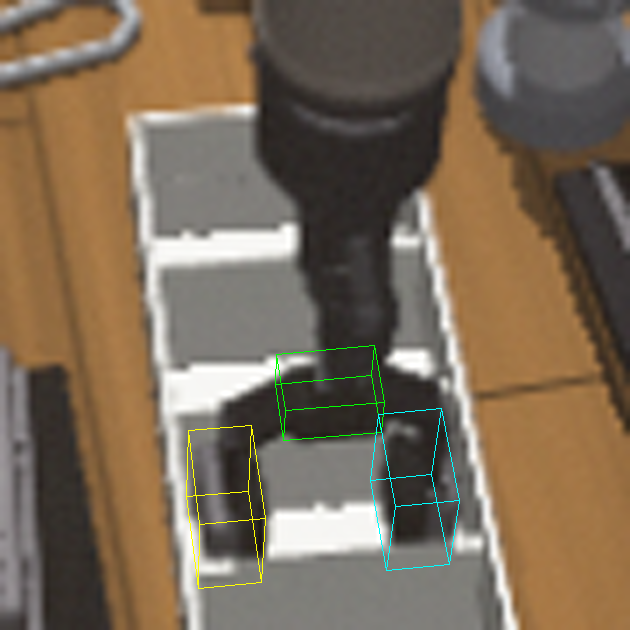

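Call:
move_arm(
  steps=[0.3,0,-0.1,-2,0,0,0,0.3,0,0,-2,0,0,0,0.3,0,0,-0.9,0,0,0,0.3,0,0,0,0,0,0,0.3,0,0,0,0,0,0],
)

```text
t: 19.7
eef_pos: [0.5499, -0.3201, 0.1517]
tool_rot: [0.001, 0.04, 0.999, -0.0]
contact_force: [0.6, -1.2, 1.0]
gripper_width: 0.648
```

```bash
python3 -c "
from h import *
st((.549,-.320,.145,-4.6))
d=cam('side')
big(d,290,220,90,90,7,'s20.png')"
```

```text
t 19.7 p [ 54.99 -32.01  15.17] yaw -4.58 z [ 1.7e-03 -9.0e-04 -1.0e+00] F [ 0.6 -1.2  1. ] w 0.648 q7 [0.11 2.18]
delta cm [-0.09  0.01 -0.67] dyaw -0.02
```

View pics/s20.png

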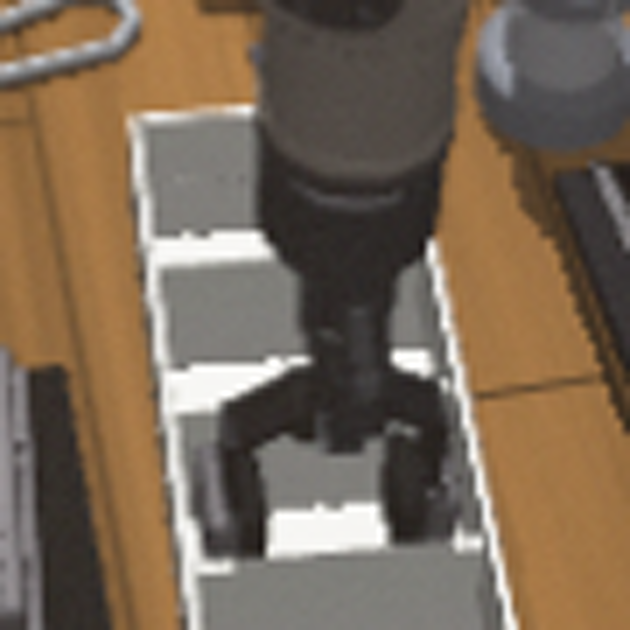

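Call:
move_arm(
  steps=[0.3,-0.2,0,-0.6,0,0,0,-1,0,0,0,0,0,0,-1,0,0,0,0,0,0,-1,0,0,0,0,0,0,-1,0,0,0,0,0,0,-1,0,0,0,0,0,0,-1,0,0,0,0,0,0],
)

```text
t: 20.45
eef_pos: [0.5472, -0.3201, 0.1446]
tool_rot: [0.0, 0.04, 0.999, -0.0]
contact_force: [-0.8, -0.2, 4.1]
gripper_width: 0.335
```

Call:
move_arm(
  steps=[-1,0,0,2,0,0,0,-1,0,0,4,0,0,0,-1,0,0,4,0,0,0,-1,0,0,4,0,0,0,-1,0,0,4,0,0,0,-1,0,0,1.4,0,0,0,-1,0.3,1.5,0,0,0,0.5,-1,0.6,3.2,0,0,0,1],
)

```text
t: 21.25
eef_pos: [0.5546, -0.2735, 0.3364]
tool_rot: [-0.001, 0.029, 1.0, -0.0]
contact_force: [0.5, 0.1, -2.6]
gripper_width: 0.337
```

```bash
python3 ov.py .6165 .047 .140 s21.png
```

```text
t 21.25 p [ 55.46 -27.35  33.64] yaw -3.3 z [-2.6e-03 -3.0e-04 -1.0e+00] F [ 0.5  0.1 -2.6] w 0.337 q7 [-0.02  2.03]
delta cm [  6.19  32.05 -13.74] dyaw 10.1
```

Call:
move_arm(
  steps=[-1,0.7,4,0,0,0,1.3,-1,0.7,4,0,0,0,1.3,-1,0.7,4,0,0,0,1.3,-1,0.7,4,0,0,0,1.3,-1,0.8,4,0,0,0,1.3,-1,0.8,4,0,0,0,1.2,-1,0.8,4,0,0,0,1.2,-1,0.8,3.8,0,0,0,1],
)

```text
t: 22.1
eef_pos: [0.6146, 0.0492, 0.3351]
tool_rot: [-0.002, -0.061, 0.998, 0.0]
contact_force: [0.2, 0.1, -1.9]
gripper_width: 0.333
```

Call:
move_arm(
  steps=[-1,0,0,-3,0,0,0,-1,0,0,-3,0,0,0,-1,0,0,-2.8,0,0,0,-1,0,0,-2.5,0,0,0,-1,0,0,0,0,0,0,-1,0,0,0,0,0,0],
)

```text
t: 22.7
eef_pos: [0.6149, 0.0463, 0.2238]
tool_rot: [-0.002, -0.06, 0.998, -0.0]
contact_force: [1.1, -0.0, -1.7]
gripper_width: 0.337
```

```bash
python3 ov.py .6165 .047 .140 s22.png
```

```text
t 22.7 p [61.49  4.63 22.38] yaw 6.88 z [-3.6e-03 -2.0e-04 -1.0e+00] F [ 1.1 -0.  -1.7] w 0.337 q7 [-0.42  1.65]
delta cm [ 0.16  0.07 -2.48] dyaw -0.08
```

View pics/s22.png

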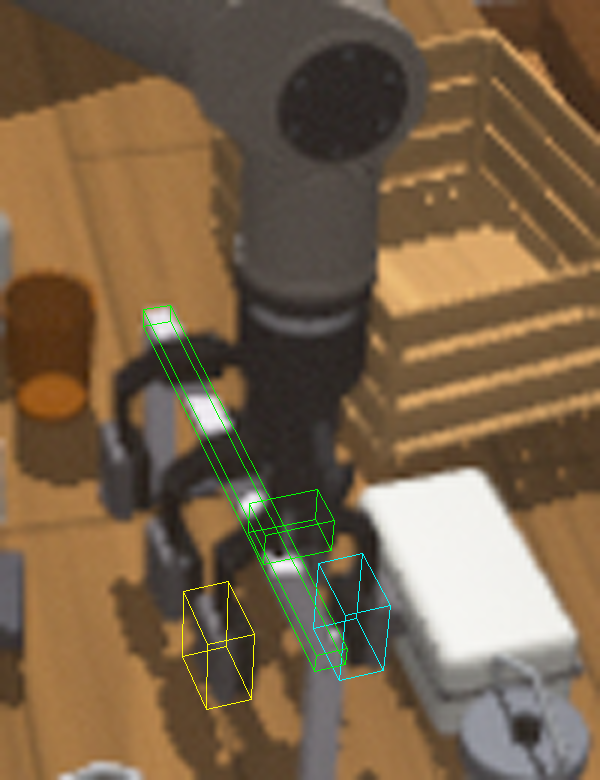

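Call:
move_arm(
  steps=[-1,0,0,-1.2,0,0,0,-1,0,0,-0.8,0,0,0,-1,0,0,-0.3,0,0,0,-1,0,0,0,0,0,0],
)

```text
t: 23.15
eef_pos: [0.6158, 0.0453, 0.2017]
tool_rot: [-0.001, -0.059, 0.998, -0.0]
contact_force: [-0.2, -0.0, -2.1]
gripper_width: 0.335
```

Call:
move_arm(
  steps=[-1,0,0,-0.2,0,0,0,-1,0,0,0,0,0,0],
)

```text
t: 23.35
eef_pos: [0.6163, 0.0453, 0.2004]
tool_rot: [0.0, -0.059, 0.998, 0.0]
contact_force: [-1.3, -0.5, -1.9]
gripper_width: 0.328
```

Call:
move_arm(
  steps=[-1,0,0,-0.2,0,0,0,-1,0,0,-0.1,0,0,0,-1,0,0,0,0,0,0],
)

```text
t: 23.65
eef_pos: [0.6166, 0.0454, 0.1984]
tool_rot: [0.001, -0.059, 0.998, 0.0]
contact_force: [-2.4, -0.3, 4.7]
gripper_width: 0.337
```

Call:
move_arm(
  steps=[0.3,0,0,0,0,0,0,0.3,0,0,0,0,0,0,0.3,0,0,0,0,0,0,0.3,0,0,0,0,0,0,0.3,0,0,2,0,0,0,0.3,0,0,4,0,0,0,0.3,0,0,4,0,0,0,0.3,0,0,1,0,0,0],
)

```text
t: 24.45
eef_pos: [0.6183, 0.0452, 0.3122]
tool_rot: [0.004, -0.059, 0.998, 0.0]
contact_force: [0.4, 0.1, 0.7]
gripper_width: 0.654
```

```bash
python3 -c "
from h import *
st((.382,-.28,.2,0))
d=cam('side');big(d,250,120,130,210,3,'s23.png');d=cam('top');big(d,220,120,260,160,3,'t23.png')"
```

```text
t 24.45 p [61.83  4.52 31.22] yaw 6.79 z [ 0.0075  0.0014 -1.    ] F [0.4 0.1 0.7] w 0.654 q7 [-0.43  1.63]
delta cm [-23.63 -32.52 -11.22] dyaw -6.79
```

View pics/s23.png

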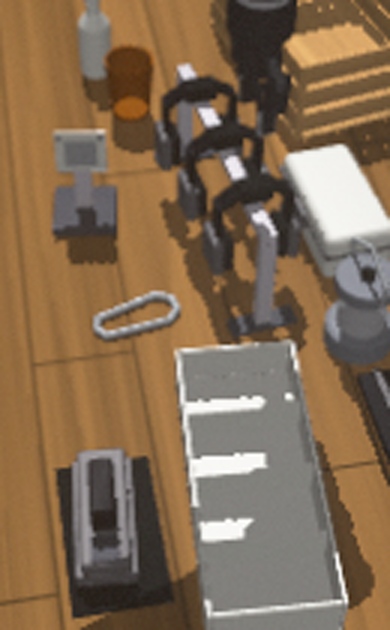

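View pics/t23.png

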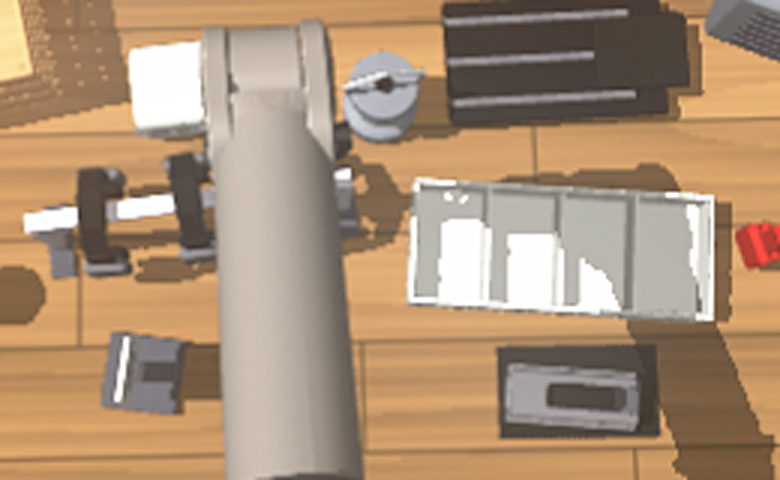

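```bash
cat >> h.py <<'E'
READER=[box(-.075,.075,-.034,.034,0,.044),box(-.035,.035,-.014,.014,.044,.084)]
STAND=[box(-.045,.045,-.045,.045,0,.016),box(0,.0005,-.035,.035,.08,.15)]
MAT=[box(-.095,.095,-.055,.055,0,.002)]
E
cat > ov2.py <<'E'
from h import *
import sys
v=list(map(float,sys.argv[1:10]))
r,m,s=v[:3],v[3:6],v[6:]
a=[pose(r[0],r[1],np.radians(r[2]),b,.002) for b in READER]+[pose(m[0],m[1],np.radians(m[2]),b) for b in MAT]
b=[pose(s[0],s[1],np.radians(s[2]),c) for c in STAND]
k=sys.argv[10]
T=cam("top");S=cam("side")
overlay(T,a,375,225,75,45,9,f"rt{k}.png");overlay(S,a,260,255,55,80,9,f"rs{k}.png")
overlay(T,b,240,220,60,45,9,f"gt{k}.png");overlay(S,b,255,145,50,65,9,f"gs{k}.png")
A=[cv2.imread(f"pics/{n}{k}.png") for n in("rt","gt")];B=[cv2.imread(f"pics/{n}{k}.png") for n in("rs","gs")]
def st_(L):
    h=max(i.shape[0] for i in L);return np.hstack([cv2.copyMakeBorder(i,0,h-i.shape[0],0,8,0) for i in L])
for n,L in(("T",A),("S",B)):
    I=st_(L); f=min(1,800/I.shape[1],600/I.shape[0]); 
    cv2.imwrite(f"pics/{n}{k}.png",cv2.resize(I,None,fx=f,fy=f))
E
python3 ov2.py .382 -.280 85.9 .389 -.296 89.5 .426 .222 86 a
```

```text
(no output)
```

View pics/rta.png

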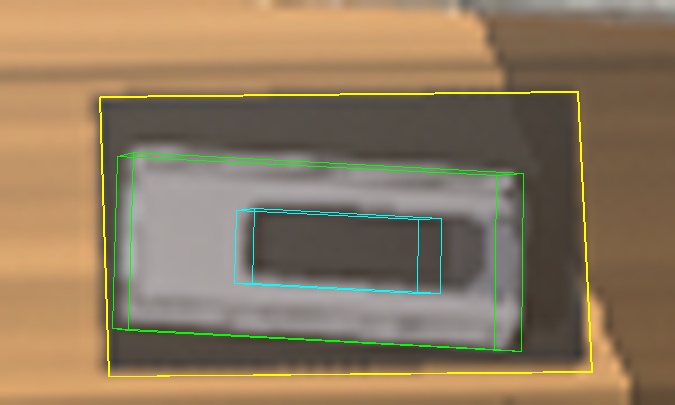

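View pics/gta.png

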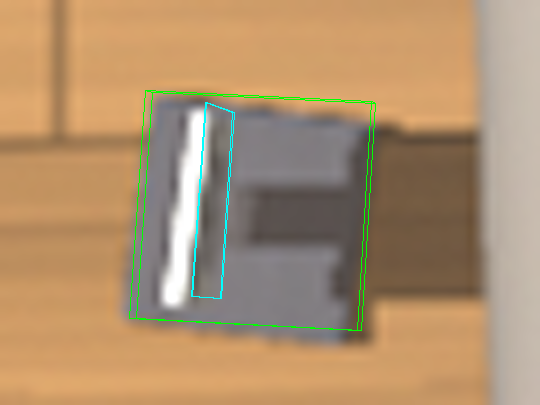

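View pics/Sa.png

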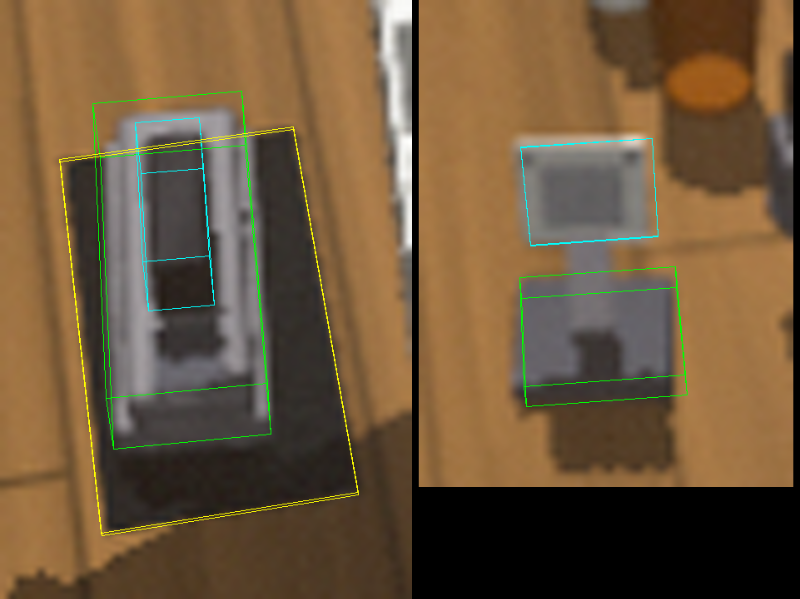

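```bash
python3 ov2.py .384 -.284 85.4 .389 -.296 89.5 .4225 .2237 82.9 b
```

```text
(no output)
```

View pics/Tb.png

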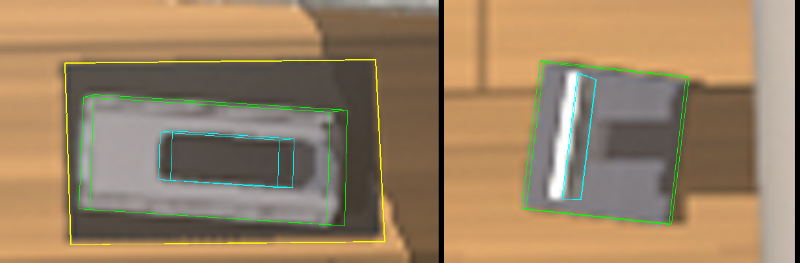

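View pics/Sb.png

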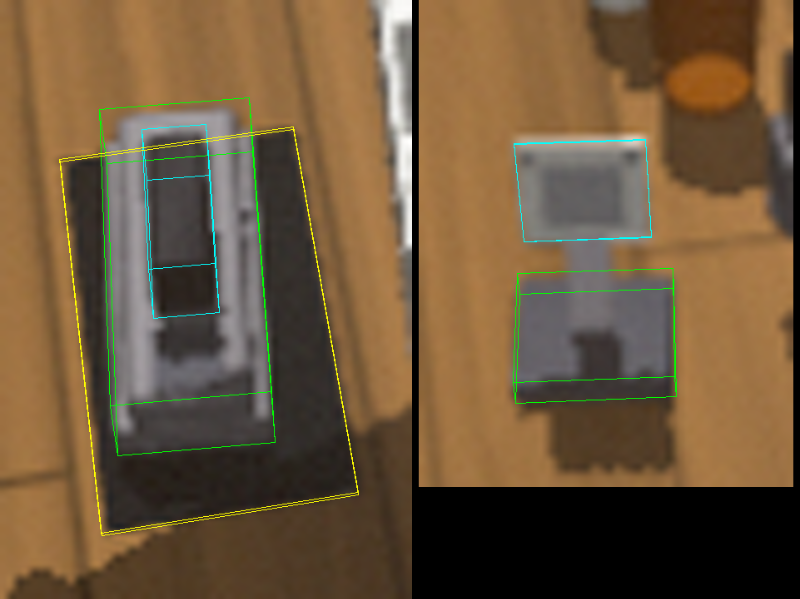

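Call:
move_arm(
  steps=[0.5,-1.8,-2.5,0,0,0,-7.8,0.5,-1.8,-2.5,0,0,0,-7.8,0.5,-1.8,-2.5,0,0,0,-7.8,0.5,-1.8,-2.5,0,0,0,-7.8,0.5,-1.8,-2.5,0,0,0,-7.8,0.5,-1.8,-2.5,0,0,0,-7.8,0.5,-1.8,-2.5,0,0,0,-7.8,0.5,-1.8,-2.5,0,0,0,-7.8],
)

```text
t: 25.55
eef_pos: [0.4706, -0.1553, 0.306]
tool_rot: [-0.001, 0.469, 0.883, -0.001]
contact_force: [0.3, 0.2, -0.7]
gripper_width: 0.752
```

```bash
python3 -c "
from h import *
st((.384,-.284,.18,-94.6)); print(status.get_obs()['q'].round(2))"
```

```text
t 25.55 p [ 47.06 -15.53  30.6 ] yaw -55.9 z [-2.4e-03  1.0e-04 -1.0e+00] F [ 0.3  0.2 -0.7] w 0.752 q7 [-0.36  0.89]
delta cm [ -8.66 -12.87 -12.6 ] dyaw -38.7
[-0.36  0.13  0.62  1.94 -0.09  1.09  0.89]
```

Call:
move_arm(
  steps=[0.5,-1.4,-2.1,0,0,0,-7.8,0.5,-1.4,-2.1,0,0,0,-7.8,0.5,-1.4,-2.1,0,0,0,-7.8,0.5,-1.4,-2.2,-3,0,0,-7.8,0.5,-1.5,-2.2,-3,0,0,-7.5,0.5,-1.5,-2.2,-3,0,0,0,0.5,0,0,-3,0,0,0,0.5,0,0,0,0,0,0],
)

```text
t: 26.35
eef_pos: [0.3828, -0.2825, 0.1835]
tool_rot: [-0.004, 0.734, 0.679, -0.002]
contact_force: [-0.8, 1.4, -0.2]
gripper_width: 0.752
```

```bash
python3 -c "
from h import *
st((.384,-.284,.077,-94.6)); print(status.get_obs()['q'].round(2))
S=cam('side');T=cam('top')
a=[pose(.384,-.284,np.radians(85.4),b,.002) for b in READER]
overlay(S,a,250,220,70,110,7,'s24.png');overlay(T,a,360,200,100,75,7,'t24.png')"
```

```text
t 26.35 p [ 38.28 -28.25  18.35] yaw -94.4 z [-0.0086  0.0025 -1.    ] F [-0.8  1.4 -0.2] w 0.752 q7 [-0.12  0.72]
delta cm [  0.12  -0.15 -10.65] dyaw -0.2
[-0.12  0.3   0.75  2.12 -0.28  0.82  0.72]
```

View pics/s24.png

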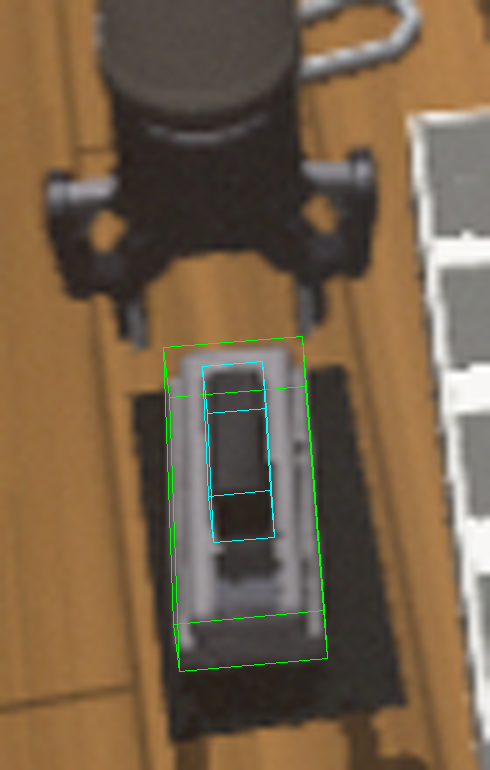

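View pics/t24.png

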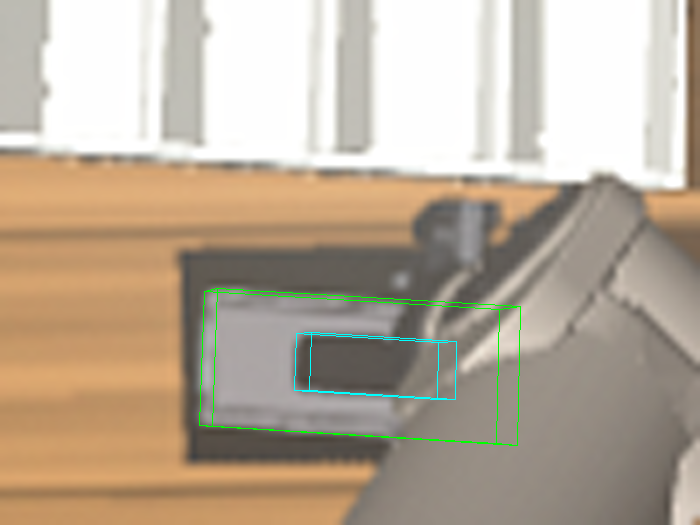

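Call:
move_arm(
  steps=[0.5,0.1,-0.1,-3,0,0,0,0.5,0,0,-3,0,0,0,0.5,0,0,-2,0,0,0,0.5,0,0,-1,0,0,0,0.5,0,0,0,0,0,0,0.5,0,0,0,0,0,0],
)

```text
t: 27.05
eef_pos: [0.3882, -0.285, 0.0985]
tool_rot: [0.001, 0.733, 0.68, 0.0]
contact_force: [0.2, -0.3, -0.0]
gripper_width: 0.749
```

```bash
python3 -c "
from h import *
st((.384,-.284,.077,-94.6)); print(status.get_obs()['q'].round(2))
S=cam('side')
big(S,250,220,70,110,7,'s25.png')"
```

```text
t 27.05 p [ 38.82 -28.5    9.85] yaw -94.26 z [ 1.8e-03 -6.0e-04 -1.0e+00] F [ 0.2 -0.3 -0. ] w 0.749 q7 [0.   0.87]
delta cm [-0.42  0.1  -2.15] dyaw -0.34
[ 0.    0.46  0.62  2.17 -0.45  0.63  0.87]
```

View pics/s25.png

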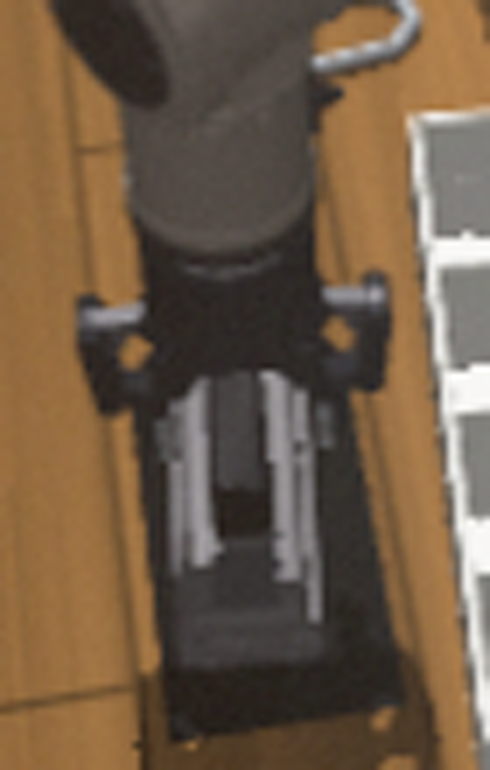

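Call:
move_arm(
  steps=[0.5,-0.4,0,-1,0,0,-0.3,0.5,0,0,-1,0,0,0,0.5,0,0,0,0,0,0,0.5,0,0,0,0,0,0],
)

```text
t: 27.5
eef_pos: [0.3828, -0.2846, 0.077]
tool_rot: [-0.0, 0.735, 0.678, -0.0]
contact_force: [0.0, -0.1, -0.1]
gripper_width: 0.753
```

```bash
python3 -c "
from h import *
st((.384,-.284,.077,-94.6)); print(status.get_obs()['q'].round(2))
S=cam('side')
big(S,250,220,70,110,7,'s26.png')"
```

```text
t 27.5 p [ 38.28 -28.46   7.7 ] yaw -94.6 z [-8.e-04  4.e-04 -1.e+00] F [ 0.  -0.1 -0.1] w 0.753 q7 [0.04 0.91]
delta cm [0.12 0.06 0.  ] dyaw 0.0
[ 0.04  0.49  0.58  2.19 -0.49  0.59  0.91]
```

View pics/s26.png

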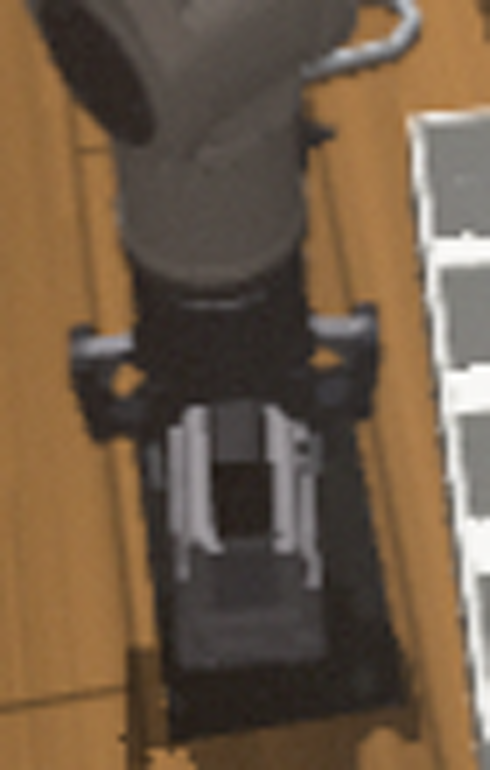

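Call:
move_arm(
  steps=[-1,0,0,0,0,0,0,-1,0,0,0,0,0,0,-1,0,0,0,0,0,0,-1,0,0,0,0,0,0,-1,0,0,0,0,0,0,-1,0,0,0,0,0,0,-1,0,0,0,0,0,0,-1,0,0,0,0,0,0],
  newtons=80,
)

```text
t: 28.35
eef_pos: [0.3835, -0.2848, 0.0776]
tool_rot: [0.0, 0.735, 0.678, 0.0]
contact_force: [0.4, 0.5, 6.6]
gripper_width: 0.317
```

```bash
python3 -c "
from h import *
st((.384,-.284,.077,-94.6))"
```

```text
t 28.35 p [ 38.35 -28.48   7.76] yaw -94.58 z [ 6.e-04 -1.e-04 -1.e+00] F [0.4 0.5 6.6] w 0.317 q7 [0.04 0.91]
delta cm [ 0.05  0.08 -0.06] dyaw -0.02
```

Call:
move_arm(
  steps=[-1,0,0,1,0,0,0,-1,0,0,3,0,0,0,-1,0,0,3,0,0,0,-1,0,0,3,0,0,0,-1,0,1,1,0,0,0,-1,0.3,3,0,0,0,0,-1,0.3,3,0,0,0,-0.5,-1,0.3,3,0,0,0,-0.5],
)

```text
t: 29.15
eef_pos: [0.3915, -0.1836, 0.1874]
tool_rot: [-0.0, 0.741, 0.671, 0.0]
contact_force: [1.1, 0.7, -3.1]
gripper_width: 0.313
```

```bash
python3 -c "
from h import *
st((.404,.079,.1686,-97.1)); print(status.get_obs()['q'].round(2))
S=cam('side');big(S,230,130,130,200,3.8,'s27.png')
T=cam('top');big(T,230,150,240,140,3.3,'t27.png')"
```

```text
t 29.15 p [ 39.15 -18.36  18.74] yaw -95.67 z [-4.e-04  5.e-04 -1.e+00] F [ 1.1  0.7 -3.1] w 0.313 q7 [-0.38  0.42]
delta cm [ 1.25 26.26 -1.88] dyaw -1.43
[-0.38  0.2   0.77  2.22 -0.2   0.79  0.42]
```

View pics/s27.png

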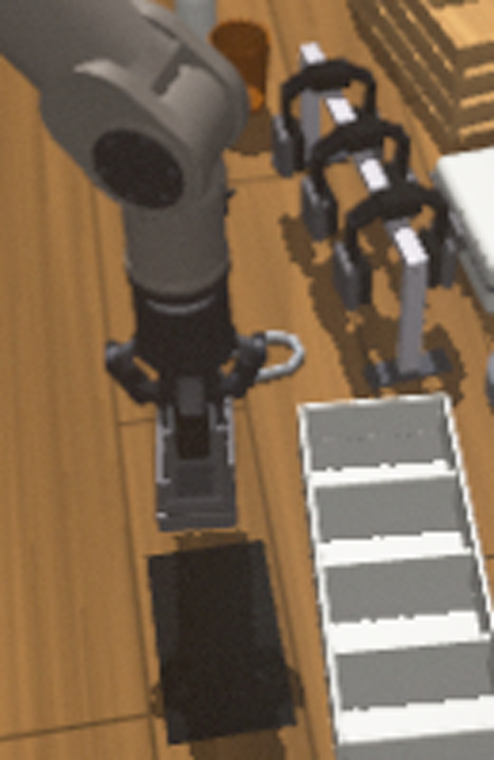

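View pics/t27.png

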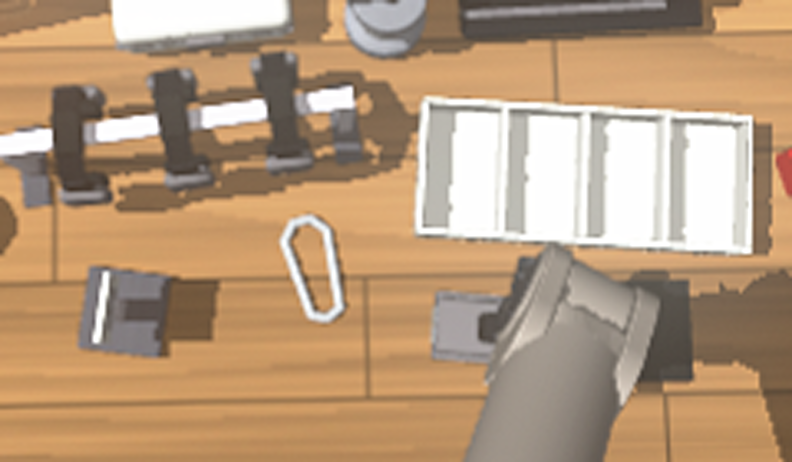

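```bash
python3 -c "
from h import *
o=status.get_obs();p=o['eef_pos']
T=cam('top');S=cam('side')
a=[pose(p[0],p[1],np.radians(180-95.67),b,p[2]-.0756) for b in READER]
m=[pose(.389,-.296,np.radians(89.5),b) for b in MAT]
s=[pose(.4225,.2237,np.radians(82.9),b) for b in STAND]
overlay(T,a+s+m,240,215,210,60,3.8,'t28.png'); overlay(T,a,350,225,70,50,9,'t28b.png')
overlay(T,s,240,220,60,45,9,'t28c.png')
overlay(S,a+m,255,220,70,110,7,'s28.png')"
```

```text
(no output)
```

View pics/t28b.png

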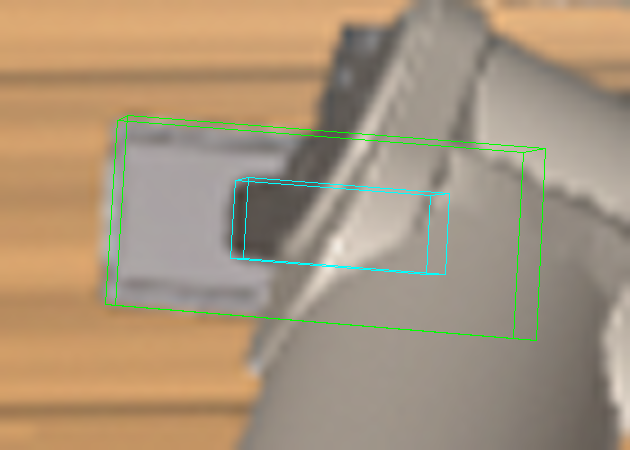

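View pics/t28c.png

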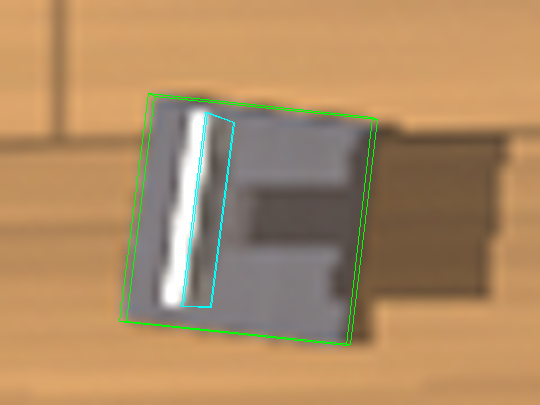

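View pics/s28.png

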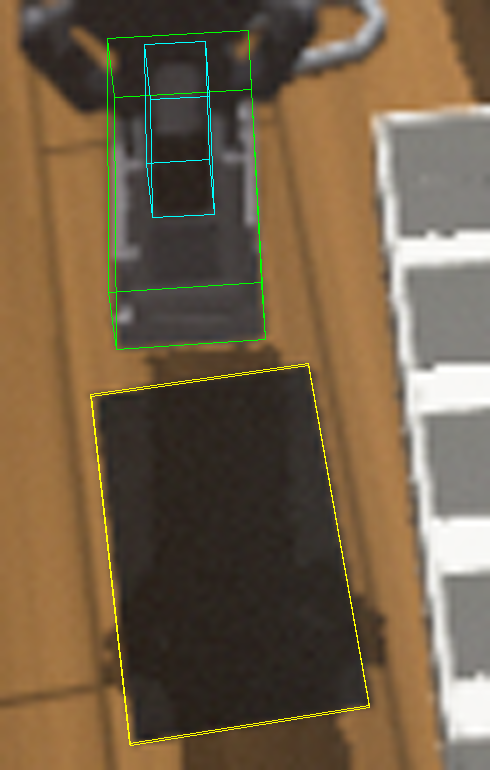

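Call:
move_arm(
  steps=[-1,0.2,3.5,-0.3,0,0,-0.3,-1,0.2,3.5,-0.3,0,0,-0.3,-1,0.2,3.5,-0.3,0,0,-0.3,-1,0.2,3.5,-0.3,0,0,-0.3,-1,0.2,3.5,-0.3,0,0,-0.2,-1,0.2,3,-0.3,0,0,0,-1,0,2,0,0,0,0,-1,0,0,0,0,0,0],
)

```text
t: 30.15
eef_pos: [0.4046, 0.0418, 0.1693]
tool_rot: [0.0, 0.748, 0.664, 0.0]
contact_force: [0.1, -0.8, -2.6]
gripper_width: 0.317
```

```bash
python3 -c "
from h import *
st((.404,.079,.1686,-97.1)); print(status.get_obs()['q'].round(2))
o=status.get_obs();p=o['eef_pos']
T=cam('top');S=cam('side')
a=[pose(p[0],p[1],np.radians(180-97.1),b,p[2]-.0756) for b in READER]
s=[pose(.4225,.2237,np.radians(82.9),b) for b in STAND]
overlay(T,a+s,240,190,120,90,6,'t29.png')
overlay(S,a+s,245,130,80,100,6,'s29.png')"
```

```text
t 30.15 p [40.46  4.18 16.93] yaw -96.84 z [ 2.e-04 -1.e-04 -1.e+00] F [ 0.1 -0.8 -2.6] w 0.317 q7 [-0.83 -0.2 ]
delta cm [-0.06  3.72 -0.07] dyaw -0.26
[-0.83  0.17  0.64  2.28 -0.15  0.73 -0.2 ]
```

View pics/s29.png

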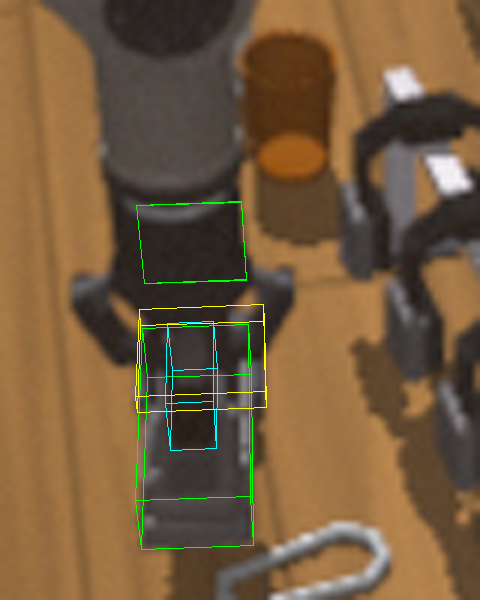

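View pics/t29.png

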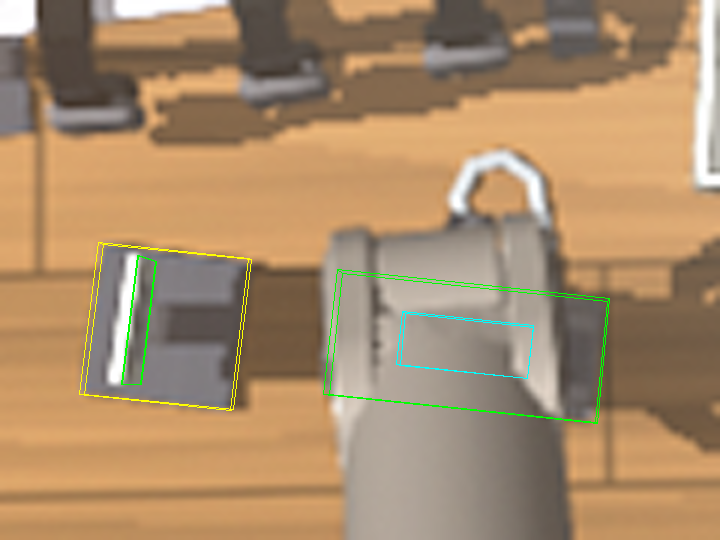

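Call:
move_arm(
  steps=[-1,0,1,0,0,0,-0.2,-1,0,1,0,0,0,0,-1,-0.1,1,0,0,0,0,-1,0,0.8,0,0,0,0,-1,0,0,0,0,0,0,-1,0,0,0,0,0,0,-1,0,0,0,0,0,0],
)

```text
t: 30.95
eef_pos: [0.4031, 0.078, 0.1693]
tool_rot: [0.0, 0.75, 0.661, -0.0]
contact_force: [-1.1, -0.5, -2.4]
gripper_width: 0.315
```

```bash
python3 -c "
from h import *
st((.404,.079,.1686,-97.1)); print(status.get_obs()['q'].round(2))
o=status.get_obs();p=o['eef_pos']
T=cam('top');S=cam('side')
a=[pose(p[0],p[1],np.radians(180-97.1),b,p[2]-.0756) for b in READER]
s=[pose(.4225,.2237,np.radians(82.9),b) for b in STAND]
overlay(T,a+s,240,190,120,90,6,'t30.png')"
```

```text
t 30.95 p [40.31  7.8  16.93] yaw -97.2 z [-1.e-04 -2.e-04 -1.e+00] F [-1.1 -0.5 -2.4] w 0.315 q7 [-0.89 -0.29]
delta cm [ 0.09  0.1  -0.07] dyaw 0.1
[-0.89  0.18  0.62  2.27 -0.15  0.73 -0.29]
```

View pics/t30.png

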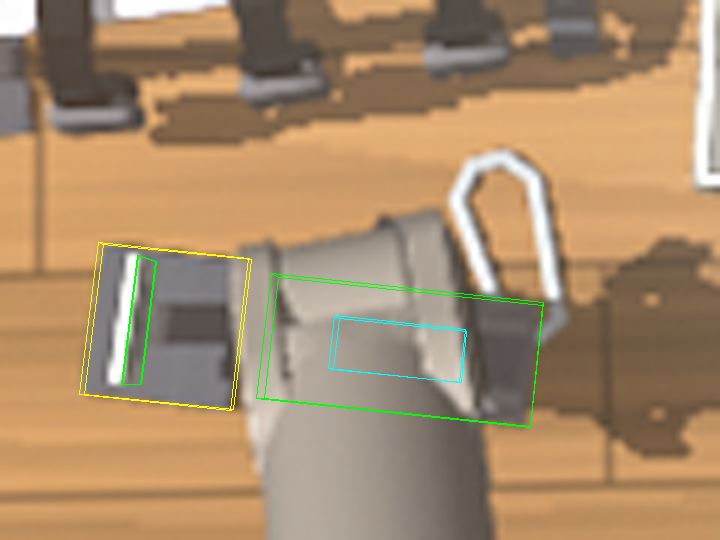

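Aligned and about 70 mm off. Hold still for over 2 s.

Call:
move_arm(
  steps=[-1,0,0,0,0,0,0,-1,0,0,0,0,0,0,-1,0,0,0,0,0,0,-1,0,0,0,0,0,0,-1,0,0,0,0,0,0,-1,0,0,0,0,0,0,-1,0,0,0,0,0,0,-1,0,0,0,0,0,0],
)

```text
t: 31.85
eef_pos: [0.4031, 0.0784, 0.1693]
tool_rot: [-0.0, 0.75, 0.661, -0.0]
contact_force: [-0.5, 0.2, -2.6]
gripper_width: 0.318
```

Call:
move_arm(
  steps=[-1,0,0,0,0,0,0,-1,0,0,0,0,0,0,-1,0,0,0,0,0,0,-1,0,0,0,0,0,0,-1,0,0,0,0,0,0,-1,0,0,0,0,0,0,-1,0,0,0,0,0,0,-1,0,0,0,0,0,0],
)

```text
t: 32.65
eef_pos: [0.4032, 0.0784, 0.1693]
tool_rot: [0.0, 0.75, 0.661, 0.0]
contact_force: [-0.5, -0.0, -1.8]
gripper_width: 0.318
```

Call:
move_arm(
  steps=[-1,0,0,0,0,0,0,-1,0,0,0,0,0,0,-1,0,0,0,0,0,0,-1,0,0,0,0,0,0,-1,0,0,0,0,0,0,-1,0,0,0,0,0,0,-1,0,0,0,0,0,0,-1,0,0,0,0,0,0],
)

```text
t: 33.45
eef_pos: [0.4031, 0.0784, 0.1693]
tool_rot: [-0.0, 0.75, 0.661, 0.0]
contact_force: [-0.3, -0.3, -2.4]
gripper_width: 0.32
```

```bash
python3 -c "
from h import *
st((.389,-.296,.20,-90.5))
T=cam('top')
s=[pose(.4225,.2237,np.radians(82.9),b) for b in STAND]
overlay(T,s,240,190,120,90,6,'t31.png')"
```

```text
t 33.45 p [40.31  7.84 16.93] yaw -97.19 z [-0.  0. -1.] F [-0.3 -0.3 -2.4] w 0.32 q7 [-0.89 -0.29]
delta cm [ -1.41 -37.44   3.07] dyaw 6.69
```

View pics/t31.png

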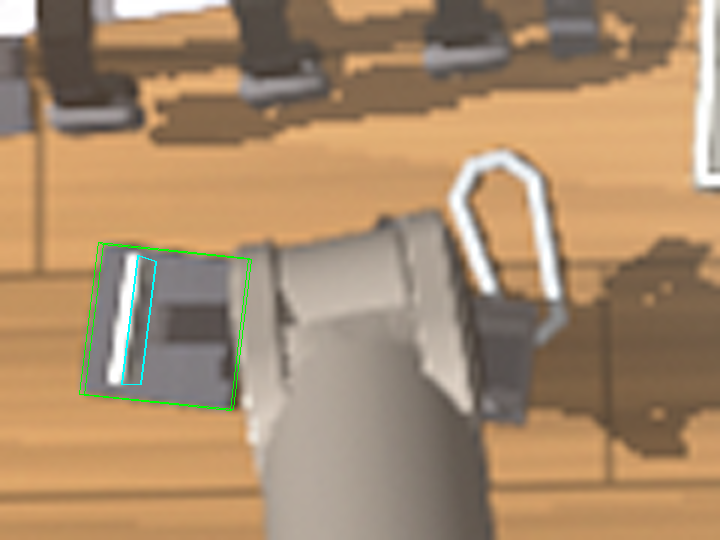

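Call:
move_arm(
  steps=[-1,0,-1,0,0,0,0,-1,0,-3,0,0,0,0,-1,-0.1,-3,0,0,0,0.7,-1,-0.1,-3,0,0,0,0.7,-1,-0.1,-3,0,0,0,0.7,-1,-0.1,-3,0,0,0,0.7,-1,-0.2,-3,0,0,0,0.7,-1,-0.2,-3,0,0,0,0.7],
)

```text
t: 34.3
eef_pos: [0.3946, -0.1435, 0.1694]
tool_rot: [0.0, 0.725, 0.689, 0.0]
contact_force: [0.3, 0.1, -2.4]
gripper_width: 0.316
```

Call:
move_arm(
  steps=[-1,-0.1,-3,0,0,0,0.7,-1,-0.1,-3,0,0,0,0.7,-1,-0.1,-3,0,0,0,0.7,-1,-0.1,-3,0,0,0,0.4,-1,-0.1,-3,0,0,0,0,-1,0,0,0,0,0,0],
)

```text
t: 34.9
eef_pos: [0.389, -0.2966, 0.1699]
tool_rot: [0.002, 0.712, 0.702, -0.001]
contact_force: [-0.2, -0.5, -3.5]
gripper_width: 0.313
```

```bash
python3 -c "
from h import *
st((.389,-.296,.0776,-90.5))"
```

```text
t 34.9 p [ 38.9  -29.66  16.99] yaw -90.82 z [ 8.0e-04 -3.7e-03 -1.0e+00] F [-0.2 -0.5 -3.5] w 0.313 q7 [-0.07  0.84]
delta cm [ 0.    0.06 -9.23] dyaw 0.32
```

Call:
move_arm(
  steps=[-1,0,0.1,-3,0,0,0.3,-1,0,0,-3,0,0,0,-1,0,0,-1.5,0,0,0,-1,0,0,0,0,0,0,-1,0,0,0,0,0,0],
)

```text
t: 35.4
eef_pos: [0.3899, -0.2908, 0.0946]
tool_rot: [-0.0, 0.708, 0.706, -0.0]
contact_force: [-0.4, -1.0, -2.7]
gripper_width: 0.317
```

```bash
python3 -c "
from h import *
st((.389,-.296,.0776,-90.5))
o=status.get_obs();p=o['eef_pos']
S=cam('side')
m=[pose(.389,-.296,np.radians(89.5),b) for b in MAT]
a=[pose(p[0],p[1],np.radians(89.5),b,p[2]-.0756) for b in READER]
overlay(S,a+m,250,220,75,110,7,'s32.png')"
```

```text
t 35.4 p [ 38.99 -29.08   9.46] yaw -90.19 z [-4.e-04 -0.e+00 -1.e+00] F [-0.4 -1.  -2.7] w 0.317 q7 [0.02 0.96]
delta cm [-0.09 -0.52 -1.7 ] dyaw -0.31
```

View pics/s32.png

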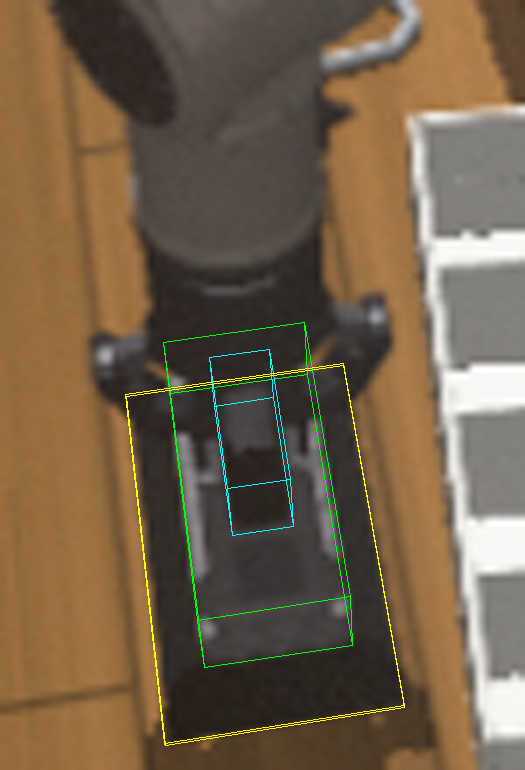

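Call:
move_arm(
  steps=[-1,-0.1,-0.7,0,0,0,-0.2,-1,0,0,-0.8,0,0,0,-1,0,0,-0.7,0,0,0,-1,0,0,0,0,0,0,-1,0,0,0,0,0,0],
)

```text
t: 35.95
eef_pos: [0.3889, -0.2975, 0.079]
tool_rot: [-0.0, 0.709, 0.705, -0.0]
contact_force: [-0.4, 0.0, -2.6]
gripper_width: 0.32
```

```bash
python3 -c "
from h import *
st((.389,-.297,.0776,-90.5))"
```

```text
t 35.95 p [ 38.89 -29.75   7.9 ] yaw -90.39 z [-7.e-04  4.e-04 -1.e+00] F [-0.4  0.  -2.6] w 0.32 q7 [0.06 0.99]
delta cm [ 0.01  0.05 -0.14] dyaw -0.11
```

Call:
move_arm(
  steps=[-1,0,0,-0.1,0,0,0,-1,0,0,-0.1,0,0,0,-1,0,0,0,0,0,0],
)

```text
t: 36.25
eef_pos: [0.3893, -0.2977, 0.0776]
tool_rot: [0.0, 0.709, 0.705, 0.0]
contact_force: [-0.3, 1.1, 2.1]
gripper_width: 0.315
```

Touching down. Release, rise and back off.

Call:
move_arm(
  steps=[0.3,0,0,0,0,0,0,0.3,0,0,0,0,0,0,0.3,0,0,0,0,0,0,0.3,0,0,0,0,0,0,0.3,0,0,2,0,0,0,0.3,0,0,4,0,0,0,0.3,0,0,4,0,0,0,0.3,0,0,4,0,0,0],
)

```text
t: 37.05
eef_pos: [0.3887, -0.2976, 0.2186]
tool_rot: [-0.0, 0.71, 0.705, -0.0]
contact_force: [-0.2, 0.6, 0.5]
gripper_width: 0.649
```

Call:
move_arm(
  steps=[0.3,0,2,3,0,0,0,0.3,0,4,1,0,0,0,0.3,0,4,0,0,0,0,0.3,0,4,0,0,0,0,0.3,0,4,0,0,0,0,0.3,0,4,0,0,0,0,0.3,0,3,0,0,0,0,0.3,0,0,0,0,0,0],
)

```text
t: 37.85
eef_pos: [0.3891, -0.0441, 0.2573]
tool_rot: [-0.0, 0.707, 0.707, 0.0]
contact_force: [-1.0, -0.5, -0.3]
gripper_width: 0.654
```

```bash
python3 ov2.py .389 -.296 89.5 .389 -.296 89.5 .4225 .2237 82.9 z; python3 -c "
from h import *
st()
S=cam('side');big(S,230,100,200,235,2.5,'s33.png')
T=cam('top');big(T,150,110,330,160,2.4,'t33.png')"
```

```text
t 37.95 p [38.91 -4.76 25.73] yaw -90.3 z [ 1.e-04 -0.e+00 -1.e+00] F [ 0.1 -0.8  0.4] w 0.651 q7 [-0.63 -0.06]
```

View pics/rtz.png

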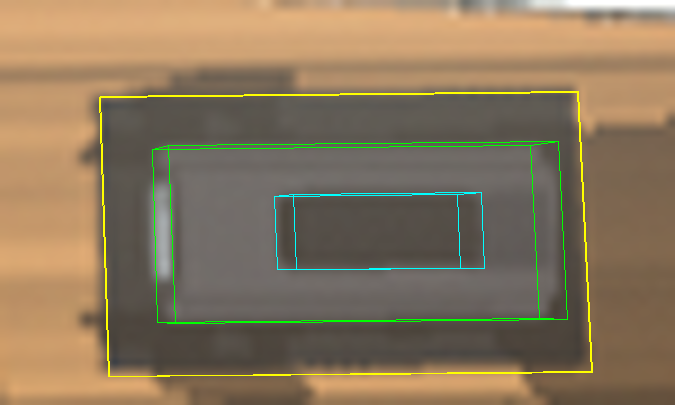

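View pics/Sz.png

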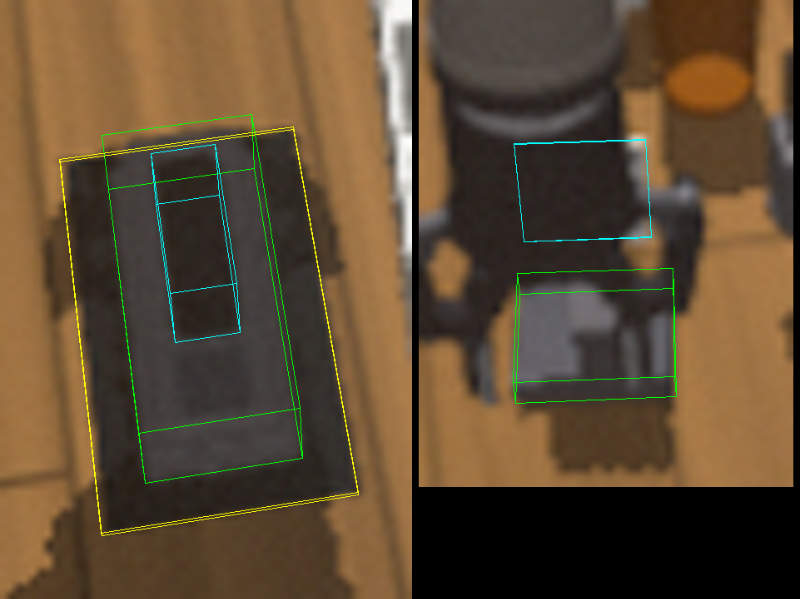

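View pics/s33.png

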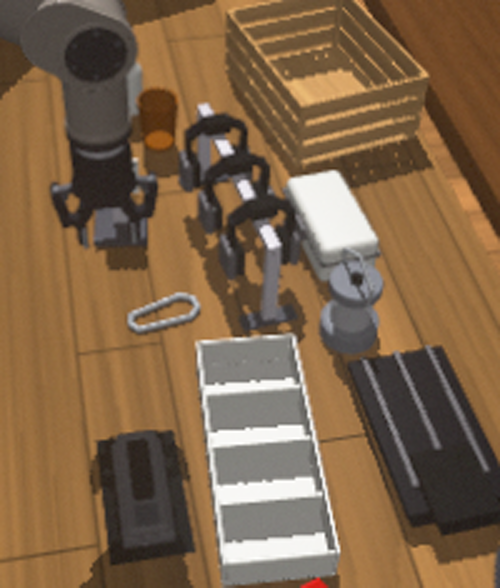

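View pics/t33.png

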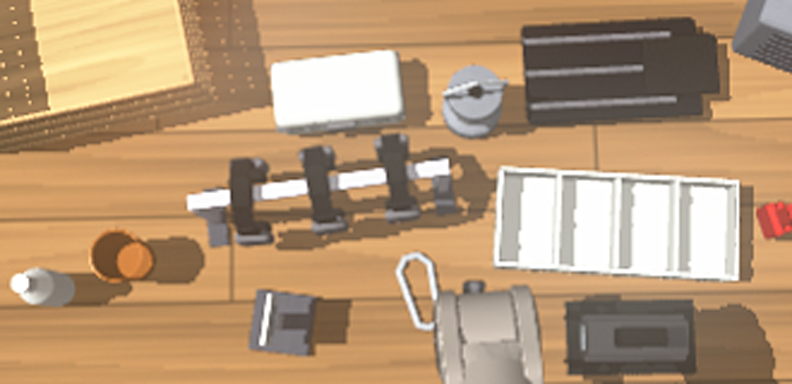

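```bash
python3 -c "
from h import *
print(order.hand_in())"
```

```text
the job is handed in; nothing more can be done
None
```

The job is done and handed in at about 38 s, and no check failed; the hand-in gives no verdict.

- **Ear defenders:** Three pairs were in the bin; the fourth pocket was empty. All three now hang over the rail, one cup on either side of the tube, about 10 cm apart and clear of the posts. The bin is empty and the red look-alike was not touched.
- **Tag reading:** I held the reader level and squarely in front of the tag plate, its window about 7 cm away by my overlay, for about 3 s. The arm's position readings varied by less than 1 mm during the hold. The distance comes from image estimates and was not measured directly.
- **Reader put back:** It lies upright on its mat. In both camera views its outline fits a pose centred and aligned on the mat to within about 2 mm.
- **Other items:** I saw no sign that the tag stand or the bystanders had moved. I did not see any knock to the reader or stand. In the last pictures the gripper is clear of everything.

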